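Scoop the full-size grinding balls out of the wash trough

TASK

Take the slotted scoop by its blue grip and sweep it along the grey trough to pick up both large grinding balls together, leaving the three undersized ones behind in the trough. Tip the two large balls into the blue dish (not the amber one) from low over it, without letting them fall hard, then stand the scoop upright in the trough again and let go.

Things in the scene. Friction and masses are not known exactly. Their poses are not given: they have to be found in the camera images.
- scoop_grip (a point): Centre of the slotted scoop's grip, an upright blue block 24 x 24 x 60 mm, 115 mm above the scoop's underside. Scoop loose, 0.2 kg, standing level in the trough's +x end, within 3 degrees of its yaw. Axes: z up, -x to the open mouth, y across. Back plate 87 mm wide, 36 mm high, 25 to 29 mm to +x of this point; low cheeks beside it at y = -42.5 and 42.5.
- scoop_mouth (a point): Middle of the line of tine tips: the mouth, 2.5 mm above the underside, 65 mm to -x of the grip; axes as the grip's. Floor: 4 steel tines along x, 5 mm thick, at y = -37.5, -12.5, 12.5, 37.5 (gaps 20 mm), no lip. At the trough's -x wall they slide under large balls, which ride in the gaps; small ones drop through. Balls roll out unless the mouth is leaned up; 20 degrees mouth-down empties it.
- trough: Grey open trough, fixed, 250 (x) x 109 (y) x 45 mm high outside, walls and floor 5 mm thick (inside 240 x 99 mm). Origin: centre of its underside; x along its length, +x being the end away from the robot where the scoop stands; the balls lie in the other part, up to the -x end wall. If a ball catches between that wall and a tine tip, back off, shift 4 mm sideways and push again.
- dish: Blue round open dish, fixed, outside radius 78 mm at the foot and 90 mm at the rim, 45 mm high, wall and floor 5 mm. Origin: centre of its underside. It stands beside the trough, left or right; a dish of the same shape in amber stands on the other side and is not used.
- big0: Large ivory ceramic grinding ball, diameter 30 mm, 85 g, in the trough. Its origin is its centre. It rolls freely.
- big1: The other large ivory ball, diameter 30 mm, 85 g, in the trough. Its origin is its centre. It rolls freely.
- small0: Undersized ivory ball, diameter 15 mm, 11 g, in the trough. Its origin is its centre. It rolls freely.
- small1: Undersized ivory ball, diameter 15 mm, 11 g, in the trough. Its origin is its centre. It rolls freely.
- small2: Undersized ivory ball, diameter 15 mm, 11 g, in the trough. Its origin is its centre. It rolls freely.

How it is judged:
By the outcome, as a careful person would: the job done as asked, in the order asked, and still so for the second after the job is handed in, with the robot touching nothing.
It also fails if it takes over 64 s, if anything falls off the work surface, if the arm or the gripper's body presses on something with over 40 N, if the wrist force passes 120 N, or if a joint passes its speed limit or range.

ROBOT

A 7-joint arm with a two-finger parallel gripper is mounted at the origin on the work surface. World frame = base frame: x ahead of the robot, y to its left, z up, the work surface at z = 0. Lengths are in m, angles in rad, forces in N, time in s.
With the tool pointing down it reaches from about 0.4 to 0.85 m from the base axis. Payload 10.4 kg.
Tool frame: the origin (TCP) lies midway between the tips of the shut fingers; the grasp point (between the pads) lies 19 mm behind it; z points along the fingers, x is the direction in which the jaws open and shut, and the axes are right-handed (so a half turn about z gives the same grasp; the last joint's range is limited). The gripper opens to 85 mm and grips with 20 to 120 N. Pads are 22 mm wide; open, the fingers measure 114 mm over their backs; the gripper's body (76 mm by 85 mm) begins 54 mm behind the grasp point. The pads swing forward as they close: fully open they stand 13 mm farther back than shut.
Start: joints at [-1.187, 0.332, -0.065, 1.46, 0.022, 1.35, -0.088], TCP at [0.247, 0.574, 0.231] pointing down, gripper open.
Joint ranges: [-2.6, 2.6], [-0.5, 2.12], [-1.47, 1.34], [0.16, 2.42], [-1.27, 4.41], [0.06, 2.06], [-2.6, 2.6]. Speed limits (rad/s): [2.22, 2.22, 2.79, 2.79, 3.14, 3.14, 3.14].

INTERFACE

Orientations are given as a rotation vector (axis times angle).
In Python, from workcell import monitor, cams, arm gives the robot as it stands. The module is installed in compiled form; this text tells all that it offers.
- The arm moves only by the shell command python3 -m inch 'ROWS' [OPENING] [FORCE]. ROWS is JSON, a list of rows, each an object of numbers: "tx", "ty", "tz": the shift along the tool's x, y, z each as a share of 500 mm, from -1 to 1; "ax", "ay", "az": the turn, a rotation vector about the tool's x, y, z each as a share of 180 degrees, from -1 to 1. In form: [{"tx": .., "ty": .., "tz": .., "ax": .., "ay": .., "az": ..}, ...]. A call has 1 to 10 rows; each row shifts and turns the pose as measured when the row begins, along the tool's axes as they then stand; what a row does not reach is not made up. A row lasts 1/12 s, in which the tool goes at most 41.7 mm and 7.16 degrees, less where a joint would pass 70% of its speed; a pose out of reach is approached as far as the arm can. A call with a number of a shift or a turn outside -1 to 1 is refused whole. A call with a gripper value outside its range is refused whole. OPENING is the gripper's target within -1 to 1 (shut at 1, half-way at 0, fully open at -1), set as the call begins (- or left out, the last holds). The fingers move at their own pace and stop on an object; FORCE is the grip in N (left out, the last holds). Time passes only in rows, so rows that do not move let the fingers close. It gives the time, the measured TCP pose, the force and the opening at its end, in the units of the state.
- monitor.get_state(): the state, without advancing time (a new reading comes with each control period).
- cams.snapshot(name): name is "scene" or "side" or "wrist"; returns the picture (420x560x3 uint8, red, green, blue); there is no depth.
- cams.camera_params(name): a dict with "K" (3x3 intrinsics, pixels), "eye" and "orientation" of the camera in the world. Camera axes: x right, y down, z forward; pixel columns grow to the right and rows downward; lengths in m; the calibration is good to about 2 mm. The wrist camera is an equidistant fisheye: a pixel r from the principal point sees the ray r / f radians off the axis. A picture is of the moment at which its call begins: read the wrist's pose just before it. camera_params takes no time and is no camera call; for the wrist camera it gives the pose at the moment of the call.
- arm.sign_off(): hands the job in, once; it reports no verdict.
The state is a dict: "time": time; "joint_positions": joint angles; "joint_vel": joint speeds; "joint_efforts": joint torques, N m; "position": TCP position; "tool_rot": TCP orientation; "contact_force": force on the tool from outside, world axes, zero at the start; "moment": the same for the moment, N m; "gripper_width": finger opening in m.
Only numpy, scipy, OpenCV 4.12 (cv2) and the standard library are available. Lean on these libraries where they do the work, as an engineer would, in place of code of your own. Each camera call takes 0.05 s, during which the arm holds its last target.

## Working session

There is one attempt and no reset: what is moved stays moved. The work goes in short steps, Python scripts to look and compute and a shell command to move; the robot and the scene stay as the last step left them, time stands still between calls to the robot, and variables do not carry over. Pictures are saved under pics/ and viewed, and the job is handed in when it is done.

```bash
mkdir -p pics; ls; cat > h.py <<'E'
import numpy as np, cv2
from scipy.spatial.transform import Rotation as R
from workcell import monitor, cams, arm
def snap(n,f):
    p=cams.camera_params(n); im=cams.snapshot(n); cv2.imwrite(f,im[:,:,::-1]); return im,p
def rot(p):
    o=np.array(p['orientation'],float)
    return o if o.shape==(3,3) else (R.from_rotvec(o).as_matrix() if o.size==3 else R.from_quat(o).as_matrix())
def proj(p,X):
    K=np.array(p['K']); c=rot(p).T@(np.array(X)-p['eye']); return (K@(c/c[2]))[:2]
def ray(p,uv,z,fish=False):
    K=np.array(p['K']); d=np.array([(uv[0]-K[0,2])/K[0,0],(uv[1]-K[1,2])/K[1,1],1.])
    if fish:
        r=np.hypot(d[0],d[1]); d=np.array([d[0]/r*np.sin(r),d[1]/r*np.sin(r),np.cos(r)])
    d=rot(p)@d; e=np.array(p['eye']); return e+d*(z-e[2])/d[2]
E
python3 - <<'E'
from h import *
for n in ['scene','side','wrist']:
    im,p=snap(n,f'pics/{n}0.png'); print(n,p)
print(monitor.get_state())
E
```

```text
pics
scene {'K': array([[396.70182973,   0.        , 280.16510253],
       [  0.        , 396.70182973, 211.83935437],
       [  0.        ,   0.        ,   1.        ]]), 'eye': array([1.08115672, 0.00628217, 0.7249124 ]), 'orientation': array([-1.88504075, -1.72555459,  0.65067546])}
side {'K': array([[533.47851101,   0.        , 281.41790712],
       [  0.        , 533.47851101, 215.28941936],
       [  0.        ,   0.        ,   1.        ]]), 'eye': array([ 0.48171938, -0.64157376,  0.81006854]), 'orientation': array([-2.37537746,  0.09174419, -0.03861781])}
wrist {'K': array([[325.1922621 ,   0.        , 278.08578293],
       [  0.        , 325.1922621 , 207.28908738],
       [  0.        ,   0.        ,   1.        ]]), 'eye': array([0.17363738, 0.60569761, 0.37391897]), 'orientation': array([2.39682377, 1.57822631, 0.24894758])}
{'time': 0.15, 'joint_positions': array([-1.18661163,  0.33272717, -0.06469382,  1.46068224,  0.02158226,
        1.3498844 , -0.08852153]), 'joint_vel': array([ 0.00146247, -0.0017848 ,  0.00075938, -0.00324321, -0.00110307,
       -0.00101394, -0.00056127]), 'joint_efforts': array([ 6.52130348e-04, -6.25830030e+01,  4.91731160e-02, -3.91855574e+01,
        1.61962555e-02,  7.55331363e-03, -4.30585828e-06]), 'position': array([0.24718337, 0.57377036, 0.23072997]), 'tool_rot': array([ 2.62390012e+00,  1.72659906e+00, -1.29929566e-03]), 'contact_force': array([-0.00221375, -0.15531689, -0.17963754]), 'moment': array([-0.01314839,  0.07979133, -0.02964944]), 'gripper_width': 0.08531328205666837}
```

View pics/scene0.png

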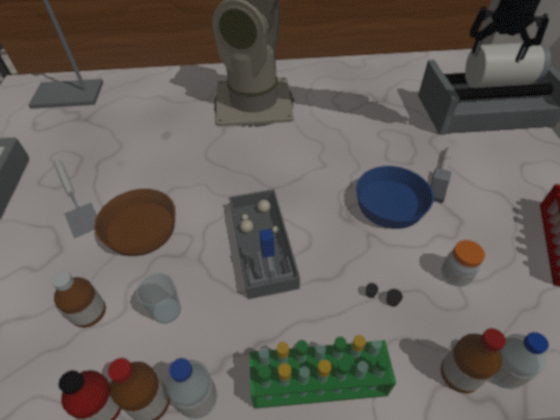

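View pics/side0.png

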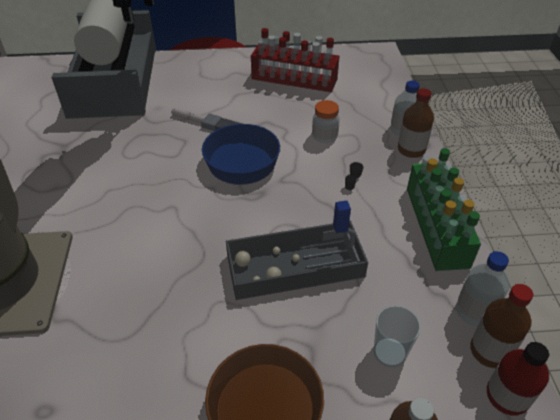

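```bash
python3 - <<'E'
import cv2
a=cv2.imread('pics/scene0.png')[180:305,215:310]; cv2.imwrite('pics/sc_c.png',cv2.convertScaleAbs(cv2.resize(a,None,fx=4.7,fy=4.7,interpolation=cv2.INTER_CUBIC),alpha=1.6))
a=cv2.imread('pics/side0.png')[190:310,215:380]; cv2.imwrite('pics/sd_c.png',cv2.convertScaleAbs(cv2.resize(a,None,fx=4.8,fy=4.8,interpolation=cv2.INTER_CUBIC),alpha=1.6))
E
```

```text
(no output)
```

View pics/sc_c.png

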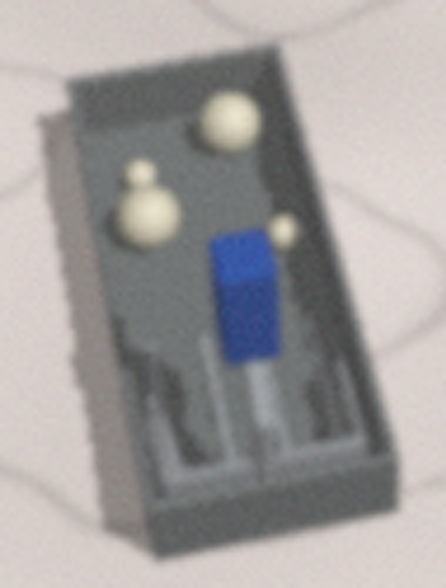

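View pics/sd_c.png

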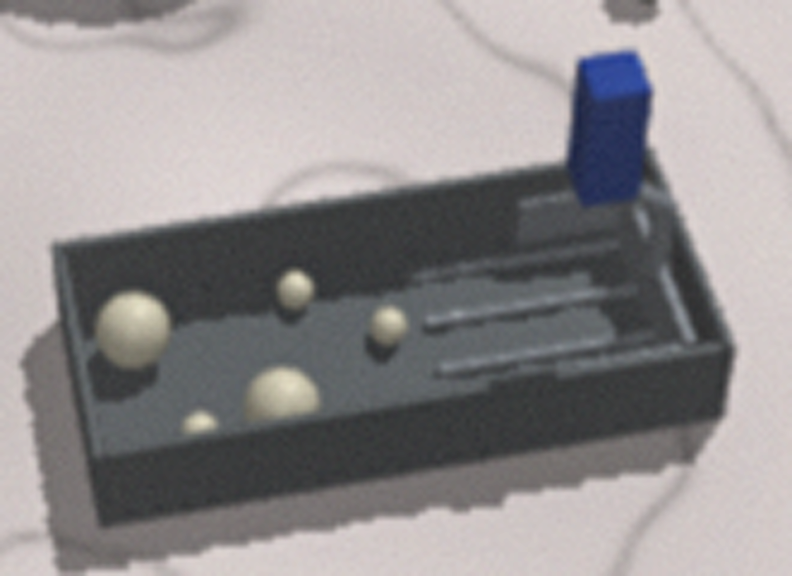

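```bash
cat > fit.py <<'E'
from h import *
from scipy.optimize import least_squares
ps={n:cams.camera_params(n) for n in('scene','side')}
S=lambda l:np.array(l)/4.7+[215,180]
D=lambda l:np.array(l)/4.8+[215,190]
# corners order (-,-),(-,+),(+,+),(+,-)
tr={'scene':S([(70,80),(277,45),(398,460),(155,505)]),'side':D([(95,458),(55,245),(650,155),(733,345)])}
gr={'scene':S([(212,240),(265,230),(275,275),(222,285)]),'side':D([(590,98),(582,65),(635,52),(650,88)])}
def fit(obs,hx,hy,z,cams_,x0):
    c=np.array([(-hx,-hy),(-hx,hy),(hx,hy),(hx,-hy)])
    def f(q):
        r=[]
        for n in cams_:
            for k in range(4):
                a=q[2];X=[q[0]+np.cos(a)*c[k,0]-np.sin(a)*c[k,1],q[1]+np.sin(a)*c[k,0]+np.cos(a)*c[k,1],z]
                r+=list(proj(ps[n],X)-obs[n][k])
        return r
    s=least_squares(f,x0); return s.x,np.abs(s.fun).max()
for cc in(['scene'],['side'],['scene','side']):
    print(cc,'trough',fit(tr,.125,.0545,.045,cc,[.5,0,0]),'grip',fit(gr,.012,.012,.150,cc,[.6,0,0]))
for n,b in(('scene',[(230,120),(148,215)]),('side',[(132,330),(283,405)])):
    for q in b: print(n,'big',ray(ps[n],(S if n=='scene' else D)(q),.02))
for n,b in(('scene',[(140,172),(283,230)]),('side',[(295,290),(388,326),(200,427)])):
    for q in b: print(n,'small',ray(ps[n],(S if n=='scene' else D)(q),.0125))
for n in ('scene','side'):
    im=cv2.imread(f'pics/{n}0.png').astype(int); m=((im[:,:,0]>im[:,:,2]*1.6)&(im[:,:,0]>40)).astype(np.uint8)
    k,l,st,ce=cv2.connectedComponentsWithStats(m)
    for i in range(1,k):
        if st[i,4]>800:
            print(n,st[i],ce[i])
            mm=(l==i).astype(np.uint8); cs=cv2.findContours(mm,0,1)[0]; h=cv2.convexHull(max(cs,key=len))[:,0,:]
            def f(q):
                t=np.linspace(0,2*np.pi,180)
                P=np.array([proj(ps[n],[q[0]+.09*np.cos(a),q[1]+.09*np.sin(a),.045]) for a in t])
                # support distances of upper edge
                return [P[:,0].min()-h[:,0].min(),P[:,0].max()-h[:,0].max()-1,P[:,1].min()-h[:,1].min()]
            s=least_squares(f,[.55,.25]); print('dish',s.x,s.fun)
E
python3 fit.py
```

```text
['scene'] trough (array([5.60589885e-01, 5.48755488e-04, 1.36678567e-01]), np.float64(1.5030386365132813)) grip (array([0.64453417, 0.00988506, 0.12515358]), np.float64(1.0809912148224612))
['side'] trough (array([ 0.55920344, -0.00496839,  0.13568576]), np.float64(1.9144436000839278)) grip (array([0.64060254, 0.00475481, 0.10503583]), np.float64(1.7229970293689973))
['scene', 'side'] trough (array([ 0.55977352, -0.00187936,  0.13798674]), np.float64(3.160251853803402)) grip (array([0.64232795, 0.00817606, 0.11558662]), np.float64(3.079499794346475))
scene big [0.45877227 0.00920869 0.02      ]
scene big [ 0.51602775 -0.03370309  0.02      ]
side big [0.45879218 0.00556772 0.02      ]
side big [ 0.51596274 -0.03619981  0.02      ]
scene small [ 0.48229549 -0.03733589  0.0125    ]
scene small [0.52547195 0.03081139 0.0125    ]
side small [0.52512187 0.02753507 0.0125    ]
side small [0.56096015 0.00591082 0.0125    ]
side small [ 0.48351257 -0.03863829  0.0125    ]
scene [ 357  167   77   61 3494] [393.88093875 195.72925014]
dish [0.47231182 0.31562222] [-0.99321449  0.96276726 -0.19463595]
side [154   6  82  44 867] [198.65051903  32.16724337]
dish [0.34064402 0.928097  ] [ 11.23942917 -11.3489626    2.00070391]
side [ 202  124   78   60 3553] [240.28820715 152.40135097]
dish [0.4651861  0.30811961] [-0.89814715  0.90333091 -0.16308713]
```

```bash
cat >> h.py <<'E'
def down(yaw,pitch=0,roll=0):
    # tool z down, tool x at azimuth yaw; pitch>0 = mouth (-x side) up, about scoop y
    x=np.array([1,0,0.]);z=np.array([0,0,-1.]);y=np.cross(z,x)
    return R.from_euler('z',yaw)*R.from_euler('y',pitch)*R.from_euler('x',roll)*R.from_matrix(np.c_[x,y,z])
def T(p,Rr):
    M=np.eye(4);M[:3,:3]=Rr.as_matrix();M[:3,3]=p;return M
def cur():
    s=monitor.get_state();return s,T(s['position'],R.from_rotvec(s['tool_rot']))
from scipy.linalg import logm,expm
def rows(tgt,N,frm=None):
    M=cur()[1] if frm is None else frm
    xi=np.real(logm(np.linalg.inv(M)@tgt)); s=expm(xi/N)
    t=s[:3,3];r=R.from_matrix(s[:3,:3]).as_rotvec()
    print(N,'rows mm',np.round(t*1e3,1),'deg',np.round(np.degrees(r),2))
    print('  t',np.round(t/.5,4),'a',np.round(r/np.pi,4))
E
python3 - <<'E'
from h import *
s,M=cur(); print(np.round(M,3))
rows(T([.642,.007,.25],down(.137)),24)
E
```

```text
[[ 0.396  0.918 -0.     0.247]
 [ 0.918 -0.396 -0.001  0.574]
 [-0.001  0.    -1.     0.231]
 [ 0.     0.     0.     1.   ]]
24 rows mm [-1.9 30.  -0.8] deg [0.   0.   2.45]
  t [-0.0038  0.06   -0.0016] a [0.     0.     0.0136]
```

```bash
python3 -m inch '[{"tx":-0.0038,"ty":0.06,"tz":-0.0016,"az":0.0136},{"tx":-0.0038,"ty":0.06,"tz":-0.0016,"az":0.0136},{"tx":-0.0038,"ty":0.06,"tz":-0.0016,"az":0.0136},{"tx":-0.0038,"ty":0.06,"tz":-0.0016,"az":0.0136},{"tx":-0.0038,"ty":0.06,"tz":-0.0016,"az":0.0136},{"tx":-0.0038,"ty":0.06,"tz":-0.0016,"az":0.0136},{"tx":-0.0038,"ty":0.06,"tz":-0.0016,"az":0.0136},{"tx":-0.0038,"ty":0.06,"tz":-0.0016,"az":0.0136},{"tx":-0.0038,"ty":0.06,"tz":-0.0016,"az":0.0136},{"tx":-0.0038,"ty":0.06,"tz":-0.0016,"az":0.0136}]' -1
python3 - <<'E'
from h import *
rows(T([.642,.007,.25],down(.137)),14)
E
```

```text
14 rows mm [-4.1 51.4 -1.4] deg [0.  0.  4.2]
  t [-0.0081  0.1028 -0.0027] a [0.     0.     0.0234]invalid input
```

```bash
python3 -m inch '[{"tx":-0.0038,"ty":0.06,"tz":-0.0016,"ax":0,"ay":0,"az":0.0136},{"tx":-0.0038,"ty":0.06,"tz":-0.0016,"ax":0,"ay":0,"az":0.0136}]' -1; python3 -m inch --help; python3 - <<'E'
from h import *
rows(T([.642,.007,.25],down(.137)),22)
E
```

```text
time: 0.32
position: [0.2938, 0.5484, 0.2312]
tool_rot: [-2.686, -1.626, 0.007]
contact_force: [0.4, -0.6, 0.4]
gripper_width: 0.0854
22 rows mm [-1.9 30.3 -0.9] deg [-0.01  0.01  2.48]
  t [-0.0038  0.0607 -0.0018] a [-0.      0.0001  0.0138]invalid input: not JSON, or not a number
```

```bash
python3 -m inch '[{"tx":-0.0038,"ty":0.06,"tz":-0.0016,"ax":0,"ay":0,"az":0.0136},{"tx":-0.0038,"ty":0.06,"tz":-0.0016,"ax":0,"ay":0,"az":0.0136},{"tx":-0.0038,"ty":0.06,"tz":-0.0016,"ax":0,"ay":0,"az":0.0136},{"tx":-0.0038,"ty":0.06,"tz":-0.0016,"ax":0,"ay":0,"az":0.0136},{"tx":-0.0038,"ty":0.06,"tz":-0.0016,"ax":0,"ay":0,"az":0.0136},{"tx":-0.0038,"ty":0.06,"tz":-0.0016,"ax":0,"ay":0,"az":0.0136},{"tx":-0.0038,"ty":0.06,"tz":-0.0016,"ax":0,"ay":0,"az":0.0136},{"tx":-0.0038,"ty":0.06,"tz":-0.0016,"ax":0,"ay":0,"az":0.0136},{"tx":-0.0038,"ty":0.06,"tz":-0.0016,"ax":0,"ay":0,"az":0.0136},{"tx":-0.0038,"ty":0.06,"tz":-0.0016,"ax":0,"ay":0,"az":0.0136}]' -1
python3 - <<'E'
from h import *
rows(T([.642,.007,.25],down(.137)),13)
E
```

```text
time: 1.15
position: [0.5208, 0.3373, 0.2349]
tool_rot: [2.978, 0.995, -0.015]
contact_force: [0.7, 0.7, -0.1]
gripper_width: 0.0855
13 rows mm [-1.6 27.3 -1.2] deg [0.   0.04 2.24]
  t [-0.0032  0.0546 -0.0023] a [0.     0.0002 0.0124]
```

```bash
python3 -m inch '[{"tx":-0.0032,"ty":0.055,"tz":-0.0023,"ax":0,"ay":0,"az":0.0124},{"tx":-0.0032,"ty":0.055,"tz":-0.0023,"ax":0,"ay":0,"az":0.0124},{"tx":-0.0032,"ty":0.055,"tz":-0.0023,"ax":0,"ay":0,"az":0.0124},{"tx":-0.0032,"ty":0.055,"tz":-0.0023,"ax":0,"ay":0,"az":0.0124},{"tx":-0.0032,"ty":0.055,"tz":-0.0023,"ax":0,"ay":0,"az":0.0124},{"tx":-0.0032,"ty":0.055,"tz":-0.0023,"ax":0,"ay":0,"az":0.0124},{"tx":-0.0032,"ty":0.055,"tz":-0.0023,"ax":0,"ay":0,"az":0.0124},{"tx":-0.0032,"ty":0.055,"tz":-0.0023,"ax":0,"ay":0,"az":0.0124},{"tx":-0.0032,"ty":0.055,"tz":-0.0023,"ax":0,"ay":0,"az":0.0124},{"tx":-0.0032,"ty":0.055,"tz":-0.0023,"ax":0,"ay":0,"az":0.0124}]' 
python3 - <<'E'
from h import *
rows(T([.642,.007,.25],down(.137)),3)
E
```

```text
time: 1.98
position: [0.6323, 0.0716, 0.2437]
tool_rot: [3.114, 0.367, -0.022]
contact_force: [0.1, -0.1, 0.1]
gripper_width: 0.0853
3 rows mm [-1.2 21.8 -2. ] deg [0.09 0.28 1.87]
  t [-0.0024  0.0435 -0.004 ] a [0.0005 0.0015 0.0104]
```

```bash
python3 -m inch '[{"tx":-0.0024,"ty":0.0435,"tz":-0.004,"ax":0.0005,"ay":0.0015,"az":0.0104},{"tx":-0.0024,"ty":0.0435,"tz":-0.004,"ax":0.0005,"ay":0.0015,"az":0.0104},{"tx":-0.0024,"ty":0.0435,"tz":-0.004,"ax":0.0005,"ay":0.0015,"az":0.0104},{"tx":0,"ty":0,"tz":0,"ax":0,"ay":0,"az":0}]' 
python3 - <<'E'
from h import *
rows(T([.642,.007,.25],down(.137)),1)
im,p=snap('wrist','pics/w1.png'); print(p)
np.save('w1.npy',np.r_[p['eye'],p['orientation']])
a=cv2.resize(im[:,:,::-1],(800,600),interpolation=cv2.INTER_CUBIC); cv2.imwrite('pics/w1b.png',cv2.convertScaleAbs(a,alpha=1.5))
E
```

```text
time: 2.32
position: [0.6419, -0.0046, 0.2492]
tool_rot: [3.132, 0.189, -0.003]
contact_force: [-0.5, -1.2, 0.4]
gripper_width: 0.0854
1 rows mm [  1.4 -11.5  -0.8] deg [ 0.21  0.11 -0.96]
  t [ 0.0029 -0.0231 -0.0016] a [ 0.0011  0.0006 -0.0053]
{'K': array([[325.1922621 ,   0.        , 278.08578293],
       [  0.        , 325.1922621 , 207.28908738],
       [  0.        ,   0.        ,   1.        ]]), 'eye': array([0.6315759 , 0.07490295, 0.39227324]), 'orientation': array([2.82136884, 0.17105434, 0.02529075])}
```

View pics/w1b.png

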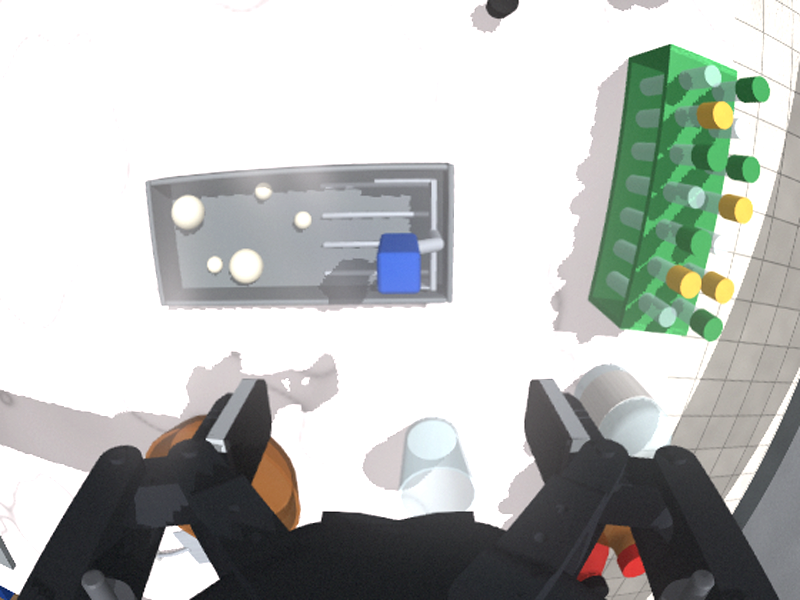

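```bash
python3 - <<'E'
import cv2
a=cv2.imread('pics/w1.png')[105:225,90:330]
cv2.imwrite('pics/w1c.png',cv2.convertScaleAbs(cv2.resize(a[:, :125],None,fx=4.8,fy=4.8,interpolation=cv2.INTER_CUBIC),alpha=1.3))
cv2.imwrite('pics/w1d.png',cv2.convertScaleAbs(cv2.resize(a[:, 115:],None,fx=4.8,fy=4.8,interpolation=cv2.INTER_CUBIC),alpha=1.3))
E
```

```text
(no output)
```

View pics/w1c.png

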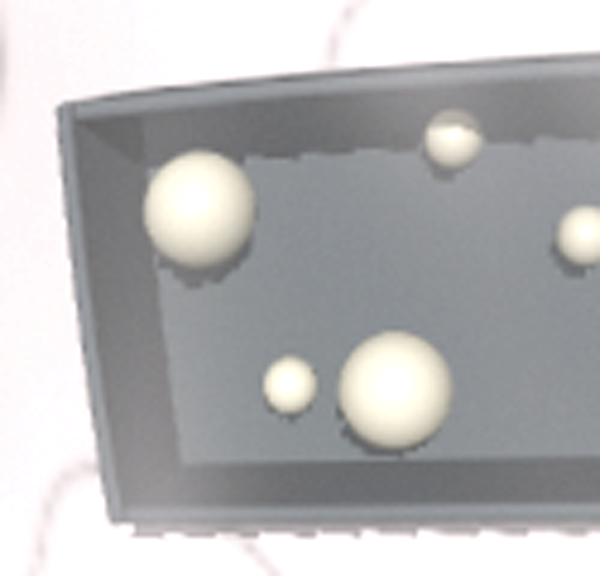

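View pics/w1d.png

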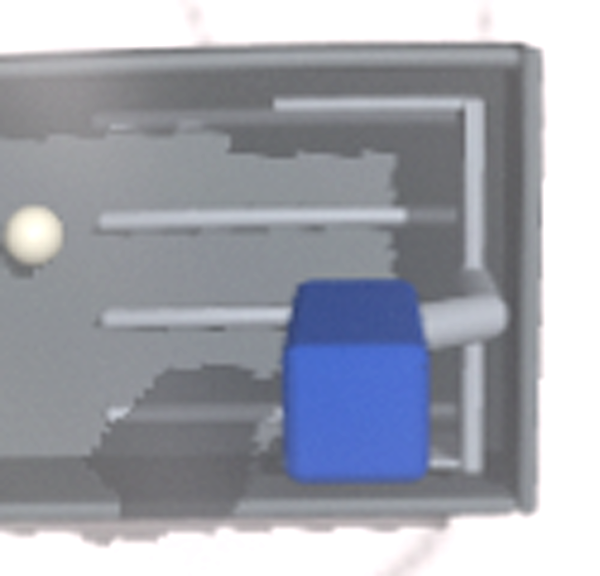

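```bash
cat > fitw.py <<'E'
from h import *
from scipy.optimize import least_squares
def cam(npy):
    a=np.load(npy);p=dict(cams.camera_params('wrist'));p['eye']=a[:3];p['orientation']=a[3:];return p
def fproj(p,X):
    K=np.array(p['K']);c=rot(p).T@(np.array(X)-p['eye']);th=np.arctan2(np.hypot(c[0],c[1]),c[2]);d=c[:2]/np.hypot(c[0],c[1])*th
    return np.array([K[0,0]*d[0]+K[0,2],K[1,1]*d[1]+K[1,2]])
def ffit(p,pts,obs,x0):
    pts=np.array(pts)
    def f(q):
        a=q[2];return np.concatenate([fproj(p,[q[0]+np.cos(a)*X[0]-np.sin(a)*X[1],q[1]+np.sin(a)*X[0]+np.cos(a)*X[1],X[2]])-o for X,o in zip(pts,obs)])
    s=least_squares(f,x0);return s.x,np.round(np.abs(s.fun).max(),2)
E
cat > f1.py <<'E'
from fitw import *
p=cam('w1.npy')
C=lambda l:np.array(l)/4.8+[90,105]
D=lambda l:np.array(l)/4.8+[205,105]
a,b,z=.125,.0545,.045
tr,e=ffit(p,[(-a,b,z),(-a,-b,z),(a,b,z),(a,-b,z)],[C((58,105)),C((110,520)),D((535,45)),D((533,512))],[.56,0,.13]); print('trough',tr,e)
g=.012;z=.15
print('grip',ffit(p,[(-g,g,z),(g,g,z),(g,-g,z),(-g,-g,z)],[D(q) for q in[(288,345),(430,345),(430,480),(287,480)]],[.64,0,.13]))
print('tines->grip',ffit(p,[(-.065,y,.01) for y in(.0375,.0125,-.0125,-.0375)],[D(q) for q in[(98,122),(100,218),(100,318),(108,413)]],[.64,0,.13]))
def inT(X):
    c,s=np.cos(tr[2]),np.sin(tr[2]);d=X[:2]-tr[:2];return np.round([(c*d[0]+s*d[1])*1e3,(-s*d[0]+c*d[1])*1e3],1)
for n,q,z in[('b0',(200,208),.02),('b1',(396,390),.02),('s',(454,138),.0125),('s',(290,385),.0125),('s',(585,235),.0125)]:
    X=ray(p,C(q),z,True);print(n,X.round(4),'in trough',inT(X))
E
python3 f1.py
```

```text
trough [ 0.55742694 -0.00069593  0.13650288] 1.4
grip (array([0.64048224, 0.00954751, 0.12005898]), np.float64(0.96))
tines->grip (array([0.64170829, 0.00890928, 0.11642874]), np.float64(0.57))
b0 [0.4577 0.0082 0.02  ] in trough [-97.6  22.4]
b1 [ 0.5142 -0.0345  0.02  ] in trough [-47.4 -27.6]
s [0.524  0.03   0.0125] in trough [-28.9  35. ]
s [ 0.4817 -0.0385  0.0125] in trough [-80.2 -27.2]
s [0.5596 0.0087 0.0125] in trough [3.4 9. ]
```

```bash
python3 - <<'E'
from h import *
rows(T([.641,.009,.15],down(.125)),4)
E
```

```text
4 rows mm [ 0.2 -2.8 24.7] deg [ 0.03  0.03 -0.02]
  t [ 0.0003 -0.0056  0.0494] a [ 0.0002  0.0002 -0.0001]
```

```bash
python3 -m inch '[{"tx":0.0003,"ty":-0.0056,"tz":0.05,"ax":0.0002,"ay":0.0002,"az":0},{"tx":0.0003,"ty":-0.0056,"tz":0.05,"ax":0.0002,"ay":0.0002,"az":0},{"tx":0.0003,"ty":-0.0056,"tz":0.05,"ax":0.0002,"ay":0.0002,"az":0},{"tx":0.0003,"ty":-0.0056,"tz":0.05,"ax":0.0002,"ay":0.0002,"az":0},{"tx":0,"ty":0,"tz":0,"ax":0,"ay":0,"az":0}]' 
python3 - <<'E'
from h import *
rows(T([.641,.009,.098],down(.130)),3)
E
```

```text
time: 2.78
position: [0.6414, 0.0138, 0.1459]
tool_rot: [-3.132, -0.202, -0.004]
contact_force: [-1.1, 0.5, -0.8]
gripper_width: 0.0856
3 rows mm [-0.4  1.6 16. ] deg [-0.05 -0.05 -0.02]
  t [-0.0007  0.0032  0.0319] a [-0.0003 -0.0003 -0.0001]
```

```bash
python3 -m inch '[{"tx":-0.0007,"ty":0.0032,"tz":0.032,"ax":-0.0003,"ay":-0.0003,"az":0},{"tx":-0.0007,"ty":0.0032,"tz":0.032,"ax":-0.0003,"ay":-0.0003,"az":0},{"tx":-0.0007,"ty":0.0032,"tz":0.032,"ax":-0.0003,"ay":-0.0003,"az":0},{"tx":0,"ty":0,"tz":0,"ax":0,"ay":0,"az":0}]' 
python3 - <<'E'
from h import *
rows(T([.641,.009,.098],down(.130)),1)
im,p=snap('side','pics/s2.png')
a=im[130:310,215:400,::-1]; cv2.imwrite('pics/s2c.png',cv2.convertScaleAbs(cv2.resize(a,None,fx=3.3,fy=3.3,interpolation=cv2.INTER_CUBIC),alpha=1.6))
E
```

```text
time: 3.12
position: [0.6414, 0.0136, 0.0988]
tool_rot: [-3.133, -0.213, 0.001]
contact_force: [-1.1, 0.5, -0.5]
gripper_width: 0.0856
1 rows mm [-1.   4.5  0.8] deg [-0.1   0.02  0.35]
  t [-0.0021  0.0091  0.0015] a [-0.0006  0.0001  0.0019]
```

View pics/s2c.png

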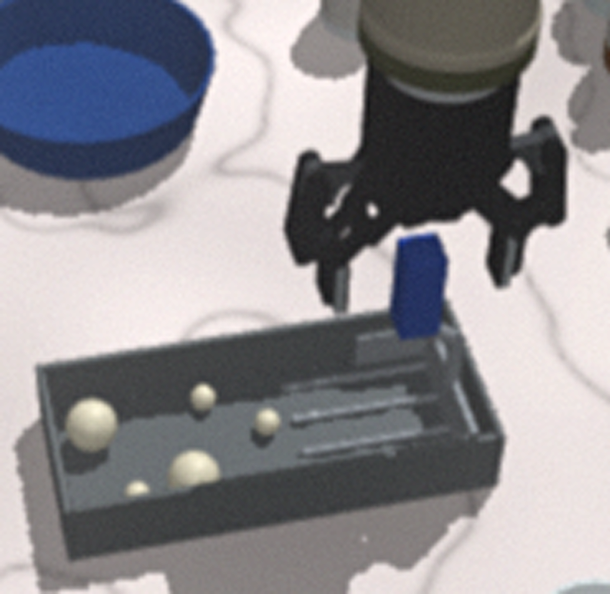

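```bash
python3 -m inch '[{"tx":-0.002,"ty":0.009,"tz":0.0015,"ax":-0.0006,"ay":0,"az":0.0019},{"tx":0,"ty":0,"tz":0,"ax":0,"ay":0,"az":0}]'; python3 -m inch '[{"tx":0,"ty":0,"tz":0,"ax":0,"ay":0,"az":0},{"tx":0,"ty":0,"tz":0,"ax":0,"ay":0,"az":0},{"tx":0,"ty":0,"tz":0,"ax":0,"ay":0,"az":0},{"tx":0,"ty":0,"tz":0,"ax":0,"ay":0,"az":0},{"tx":0,"ty":0,"tz":0,"ax":0,"ay":0,"az":0},{"tx":0,"ty":0,"tz":0,"ax":0,"ay":0,"az":0},{"tx":0,"ty":0,"tz":0,"ax":0,"ay":0,"az":0},{"tx":0,"ty":0,"tz":0,"ax":0,"ay":0,"az":0}]' 1 70
python3 - <<'E'
from h import *
s,M=cur(); print(s['contact_force'],s['gripper_width'],M.round(4))
im,p=snap('wrist','pics/w2.png'); np.save('w2.npy',np.r_[p['eye'],p['orientation']])
a=cv2.resize(im[:,:,::-1],(800,600),interpolation=cv2.INTER_CUBIC); cv2.imwrite('pics/w2b.png',cv2.convertScaleAbs(a,alpha=1.3))
E
```

```text
time: 3.33
position: [0.6433, 0.0099, 0.1029]
tool_rot: [-3.134, -0.206, -0.007]
contact_force: [-0.5, -0.7, 1.3]
gripper_width: 0.0852
time: 4.0
position: [0.6449, 0.0101, 0.107]
tool_rot: [-3.134, -0.206, -0.015]
contact_force: [-0.1, 0.6, 0.9]
gripper_width: 0.023
[-0.1135065   0.59118074  0.88088016] 0.022979630889587526 [[ 9.914e-01  1.307e-01  9.300e-03  6.449e-01]
 [ 1.307e-01 -9.914e-01  1.800e-03  1.010e-02]
 [ 9.500e-03 -6.000e-04 -1.000e+00  1.070e-01]
 [ 0.000e+00  0.000e+00  0.000e+00  1.000e+00]]
```

View pics/w2b.png

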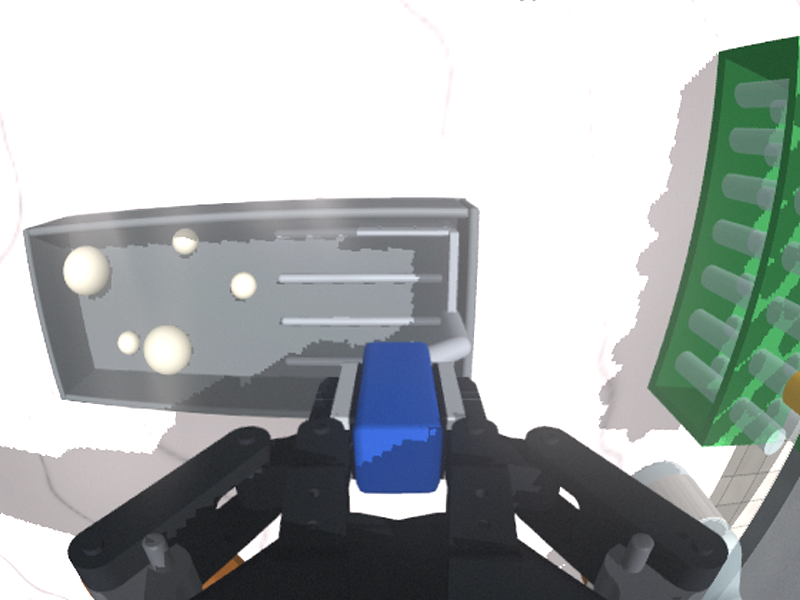

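```bash
python3 -m inch '[{"tx":0,"ty":0,"tz":0,"ax":0,"ay":0,"az":0},{"tx":0,"ty":0,"tz":0,"ax":0,"ay":0,"az":0},{"tx":0,"ty":0,"tz":0,"ax":0,"ay":0,"az":0}]'; python3 -m inch '[{"tx":0,"ty":0,"tz":0,"ax":0,"ay":0,"az":0},{"tx":0,"ty":0,"tz":0,"ax":0,"ay":0,"az":0},{"tx":0,"ty":0,"tz":0,"ax":0,"ay":0,"az":0}]' 
```

```text
time: 4.3
position: [0.6449, 0.0102, 0.1071]
tool_rot: [-3.134, -0.206, -0.015]
contact_force: [0.4, 0.1, -1.3]
gripper_width: 0.0231
time: 4.55
position: [0.6449, 0.0102, 0.1071]
tool_rot: [-3.134, -0.206, -0.015]
contact_force: [0.4, -1.1, 0.6]
gripper_width: 0.0235
```

```bash
python3 -m inch '[{"tx":0,"ty":0,"tz":0.003,"ax":0,"ay":0,"az":0},{"tx":0,"ty":0,"tz":0.003,"ax":0,"ay":0,"az":0}]'; python3 -m inch '[{"tx":0,"ty":0,"tz":0.003,"ax":0,"ay":0,"az":0},{"tx":0,"ty":0,"tz":0.003,"ax":0,"ay":0,"az":0}]'
python3 - <<'E'
from h import *
from fitw import *
s,M=cur(); print(s['contact_force'],s['moment'],M.round(4))
p=cam('w2.npy')
obs=np.array([(281,278),(282,320),(287,362)])/800*560
t0=M[:3,3]
for z in (.0,.005,.010,.015,.02):
    q=ffit(p,[(-.065,y,z) for y in(.0125,-.0125,-.0375)],obs,[.64,0,.13]); print(z,q)
E
```

```text
time: 4.72
position: [0.6452, 0.0101, 0.1071]
tool_rot: [-3.133, -0.206, -0.016]
contact_force: [-7.6, 0.4, 13.8]
gripper_width: 0.0235
time: 4.88
position: [0.6451, 0.0101, 0.107]
tool_rot: [-3.132, -0.205, -0.016]
contact_force: [-6.5, 1.0, 12.0]
gripper_width: 0.0234
[-6.54922054  1.02008241 12.00114153] [-0.13598543  1.72028755  0.02687517] [[ 0.9914  0.1307  0.0101  0.6451]
 [ 0.1306 -0.9914  0.0038  0.0101]
 [ 0.0105 -0.0024 -0.9999  0.107 ]
 [ 0.      0.      0.      1.    ]]
0.0 (array([0.64382657, 0.00582741, 0.1210403 ]), np.float64(1.96))
0.005 (array([0.64487989, 0.00773625, 0.11933049]), np.float64(1.39))
0.01 (array([0.64593409, 0.00963938, 0.11755385]), np.float64(0.84))
0.015 (array([0.6469892 , 0.01153643, 0.11570639]), np.float64(0.83))
0.02 (array([0.64804526, 0.01342703, 0.11378381]), np.float64(1.11))
```

```bash
python3 -m inch '[{"tx":-0.006,"ty":0,"tz":0.0008,"ax":0,"ay":0,"az":-0.001},{"tx":-0.008,"ty":0,"tz":0.0008,"ax":0,"ay":0,"az":-0.001},{"tx":-0.01,"ty":0,"tz":0.0008,"ax":0,"ay":0,"az":0},{"tx":-0.01,"ty":0,"tz":0.0008,"ax":0,"ay":0,"az":0},{"tx":-0.01,"ty":0,"tz":0.0008,"ax":0,"ay":0,"az":0},{"tx":-0.01,"ty":0,"tz":0.0008,"ax":0,"ay":0,"az":0}]'
cat > st.py <<'E'
from h import *
s,M=cur();c,sn=np.cos(.1367),np.sin(.1367);d=M[:2,3]-[.5580,-.0008]
x=M[:3,0]
print('trough mm',((c*d[0]+sn*d[1])*1e3).round(1),((-sn*d[0]+c*d[1])*1e3).round(1),'z',M[2,3].round(4),'yaw',np.arctan2(x[1],x[0]).round(4),'pitch up deg',np.degrees(np.arcsin(-x[2])).round(2),'roll',np.degrees(np.arcsin(M[2,1])).round(2),'F',s['contact_force'].round(1),'M',s['moment'].round(2),'t',s['time'])
E
python3 st.py
```

```text
time: 5.38
position: [0.6213, 0.0071, 0.1077]
tool_rot: [-3.13, -0.218, -0.035]
contact_force: [1.9, 1.4, 4.4]
gripper_width: 0.0231
trough mm 63.8 -0.8 z 0.1077 yaw 0.1388 pitch up deg -1.28 roll -0.12 F [1.9 1.4 4.4] M [ 0.25 -0.65  0.09] t 5.3833
```

```bash
python3 -m inch '[{"tx":-0.01,"ty":0,"tz":0.0008,"ax":0,"ay":-0.003,"az":0},{"tx":-0.01,"ty":0,"tz":0.0008,"ax":0,"ay":-0.002,"az":0},{"tx":-0.01,"ty":0,"tz":0.0008,"ax":0,"ay":0,"az":0},{"tx":-0.01,"ty":0,"tz":0.0008,"ax":0,"ay":0,"az":0},{"tx":-0.01,"ty":0,"tz":0.0008,"ax":0,"ay":0,"az":0},{"tx":-0.01,"ty":0,"tz":0.0008,"ax":0,"ay":0,"az":0}]'
python3 st.py
```

```text
time: 5.88
position: [0.5913, 0.0031, 0.1071]
tool_rot: [-3.131, -0.219, -0.019]
contact_force: [-0.8, 0.5, 2.1]
gripper_width: 0.0231
trough mm 33.5 -0.7 z 0.1071 yaw 0.1393 pitch up deg -0.7 roll -0.11 F [-0.8  0.5  2.1] M [ 0.01  0.49 -0.02] t 5.8833
```

Tips at about -31 now. Continue slowly.

```bash
python3 -m inch '[{"tx":-0.008,"ty":0,"tz":0.0008,"ax":0,"ay":-0.0005,"az":0},{"tx":-0.008,"ty":0,"tz":0.0008,"ax":0,"ay":-0.0005,"az":0},{"tx":-0.008,"ty":0,"tz":0.0008,"ax":0,"ay":-0.0005,"az":0},{"tx":-0.008,"ty":0,"tz":0.0008,"ax":0,"ay":0,"az":0},{"tx":-0.008,"ty":0,"tz":0.0008,"ax":0,"ay":0,"az":0},{"tx":-0.008,"ty":0,"tz":0.0008,"ax":0,"ay":0,"az":0}]'
python3 - <<'E'
from h import *
im,p=snap('wrist','pics/w3.png'); 
a=cv2.resize(im[:,:,::-1],(800,600),interpolation=cv2.INTER_CUBIC); cv2.imwrite('pics/w3b.png',cv2.convertScaleAbs(a,alpha=1.3))
E
python3 st.py
```

```text
time: 6.38
position: [0.5683, 0.0013, 0.1073]
tool_rot: [-3.129, -0.221, -0.024]
contact_force: [2.2, 0.4, 2.6]
gripper_width: 0.0231
trough mm 9.9 0.6 z 0.1073 yaw 0.1408 pitch up deg -0.88 roll -0.2 F [4.2 1.7 6. ] M [ 0.31 -0.67  0.05] t 6.4333
```

View pics/w3b.png

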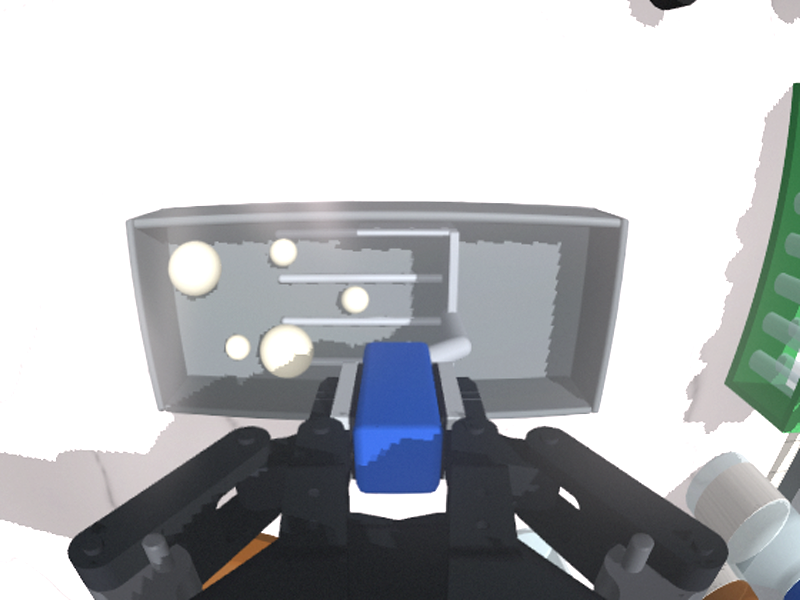

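```bash
python3 -m inch '[{"tx":-0.008,"ty":0.002,"tz":0.0008,"ax":0,"ay":-0.0005,"az":0},{"tx":-0.008,"ty":0.001,"tz":0.0008,"ax":0,"ay":-0.0005,"az":0},{"tx":-0.008,"ty":0.0005,"tz":0.0008,"ax":0,"ay":-0.0005,"az":0.0005},{"tx":-0.008,"ty":0,"tz":0.0008,"ax":0,"ay":0,"az":0.0005},{"tx":-0.008,"ty":0,"tz":0.0008,"ax":0,"ay":0,"az":0},{"tx":-0.008,"ty":0,"tz":0.0008,"ax":0,"ay":0,"az":0}]'
python3 - <<'E'
from h import *
im,p=snap('wrist','pics/w4.png'); 
a=cv2.resize(im[:,:,::-1],(800,600),interpolation=cv2.INTER_CUBIC); cv2.imwrite('pics/w4b.png',cv2.convertScaleAbs(a,alpha=1.3))
E
python3 st.py
```

```text
time: 6.93
position: [0.546, -0.0012, 0.1076]
tool_rot: [-3.126, -0.22, -0.03]
contact_force: [7.4, 2.6, 7.1]
gripper_width: 0.023
trough mm -12.9 1.3 z 0.1074 yaw 0.1405 pitch up deg -1.07 roll -0.35 F [2.7 3.  8.6] M [ 0.43 -0.32  0.01] t 6.9833
```

View pics/w4b.png

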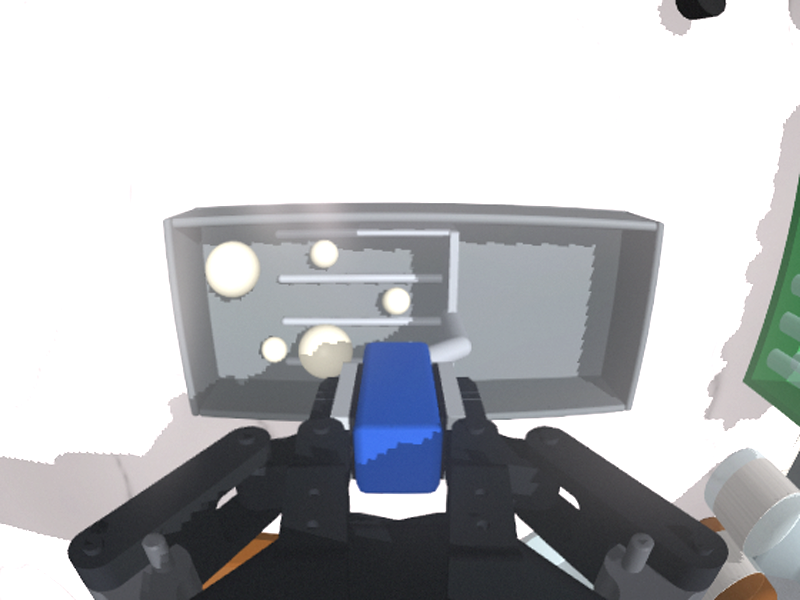

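```bash
python3 -m inch '[{"tx":-0.006,"ty":0.004,"tz":0.0006,"ax":0,"ay":-0.001,"az":0.0005},{"tx":-0.008,"ty":0.003,"tz":0.0006,"ax":0.0005,"ay":-0.001,"az":0.0005},{"tx":-0.008,"ty":0.002,"tz":0.0006,"ax":0.0005,"ay":-0.001,"az":0.0005},{"tx":-0.008,"ty":0.001,"tz":0.0006,"ax":0,"ay":-0.001,"az":0},{"tx":-0.008,"ty":0.001,"tz":0.0006,"ax":0,"ay":0,"az":0},{"tx":-0.008,"ty":0.001,"tz":0.0006,"ax":0,"ay":0,"az":0}]'
python3 - <<'E'
from h import *
im,p=snap('wrist','pics/w5.png'); 
a=cv2.resize(im[:,:,::-1],(800,600),interpolation=cv2.INTER_CUBIC); cv2.imwrite('pics/w5b.png',cv2.convertScaleAbs(a,alpha=1.3))
E
python3 st.py
```

```text
time: 7.48
position: [0.524, -0.0072, 0.1075]
tool_rot: [-3.12, -0.218, -0.019]
contact_force: [5.7, 3.5, 9.5]
gripper_width: 0.0233
trough mm -35.5 -1.7 z 0.1073 yaw 0.1392 pitch up deg -0.66 roll -0.74 F [ 2.2  2.7 10.3] M [ 0.59 -0.26 -0.02] t 7.5333
```

View pics/w5b.png

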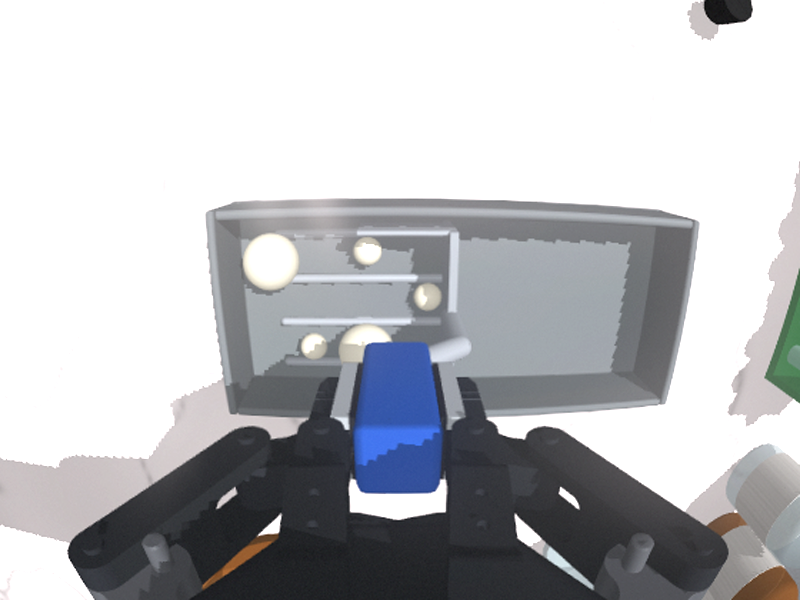

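```bash
python3 -m inch '[{"tx":-0.006,"ty":0,"tz":0.0004,"ax":-0.002,"ay":0,"az":0},{"tx":-0.007,"ty":0,"tz":0.0004,"ax":-0.002,"ay":0,"az":0},{"tx":-0.007,"ty":0,"tz":0.0004,"ax":0,"ay":0,"az":0},{"tx":-0.007,"ty":0,"tz":0.0004,"ax":0,"ay":0,"az":0}]'
python3 st.py
python3 -m inch '[{"tx":-0.006,"ty":0,"tz":0.0004,"ax":0,"ay":0,"az":0},{"tx":-0.005,"ty":0,"tz":0.0004,"ax":0,"ay":0,"az":0}]'
python3 - <<'E'
from h import *
im,p=snap('wrist','pics/w6.png'); 
a=cv2.resize(im[:,:,::-1],(800,600),interpolation=cv2.INTER_CUBIC); cv2.imwrite('pics/w6b.png',cv2.convertScaleAbs(a,alpha=1.3))
E
python3 st.py
```

```text
time: 7.87
position: [0.5097, -0.0088, 0.1072]
tool_rot: [-3.134, -0.219, -0.023]
contact_force: [3.9, 0.7, 2.0]
gripper_width: 0.0233
trough mm -49.0 -1.4 z 0.1072 yaw 0.1399 pitch up deg -0.86 roll 0.04 F [3.9 0.7 2. ] M [ 0.13 -0.41  0.04] t 7.8667
time: 8.03
position: [0.5045, -0.0099, 0.1073]
tool_rot: [3.133, 0.219, 0.028]
contact_force: [6.4, 1.0, 5.2]
gripper_width: 0.0232
trough mm -54.7 -1.9 z 0.1073 yaw 0.1392 pitch up deg -0.99 roll 0.1 F [3.8 0.4 5.7] M [ 0.23 -0.85 -0.09] t 8.0833
```

View pics/w6b.png

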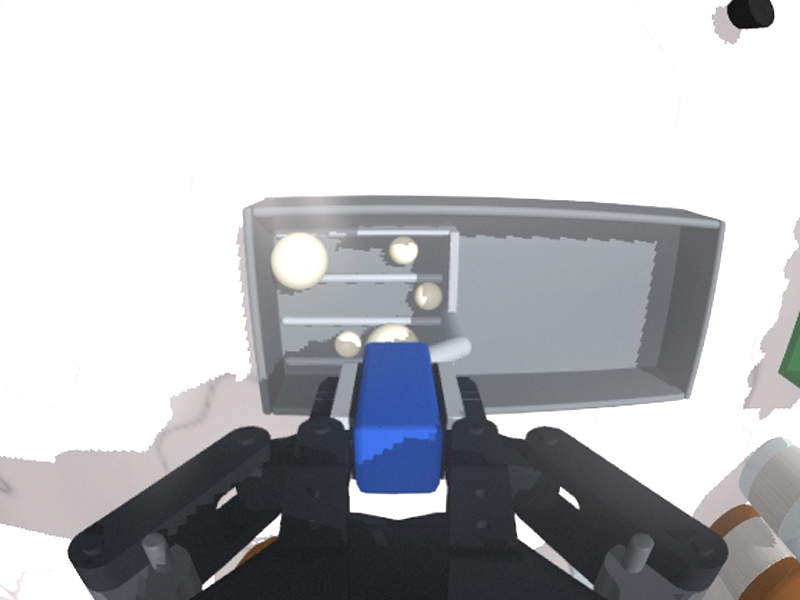

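```bash
python3 -m inch '[{"tx":0.0026,"ty":0,"tz":-0.006,"ax":0,"ay":-0.004,"az":0},{"tx":0.0026,"ty":0,"tz":-0.006,"ax":0,"ay":-0.004,"az":0},{"tx":0.0026,"ty":0,"tz":-0.006,"ax":0,"ay":-0.004,"az":0},{"tx":0.0026,"ty":0,"tz":-0.006,"ax":0,"ay":-0.004,"az":0},{"tx":0.0026,"ty":0,"tz":-0.006,"ax":0,"ay":-0.004,"az":0}]'
python3 - <<'E'
from h import *
im,p=snap('wrist','pics/w7.png'); 
a=cv2.resize(im[:,:,::-1],(800,600),interpolation=cv2.INTER_CUBIC); cv2.imwrite('pics/w7b.png',cv2.convertScaleAbs(a,alpha=1.3))
E
python3 st.py
```

```text
time: 8.5
position: [0.5084, -0.0095, 0.118]
tool_rot: [3.126, 0.217, -0.079]
contact_force: [6.9, 0.5, -10.7]
gripper_width: 0.0236
trough mm -49.6 -1.8 z 0.1186 yaw 0.1386 pitch up deg 2.94 roll 0.24 F [ 4.9  1.  -0.9] M [ 0.12 -1.59 -0.07] t 8.55
```

View pics/w7b.png

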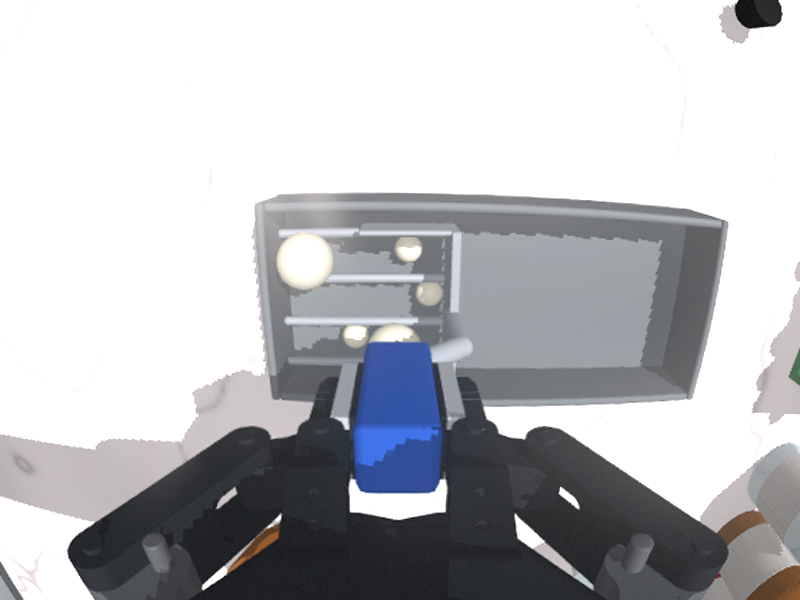

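```bash
python3 -m inch '[{"tx":0.005,"ty":0,"tz":-0.004,"ax":0,"ay":-0.005,"az":0},{"tx":0.005,"ty":0,"tz":-0.006,"ax":0,"ay":-0.006,"az":0},{"tx":0.005,"ty":0,"tz":-0.006,"ax":0,"ay":-0.006,"az":0},{"tx":0.005,"ty":0,"tz":-0.006,"ax":0,"ay":-0.006,"az":0}]'
python3 - <<'E'
from h import *
im,p=snap('wrist','pics/w8.png'); 
a=cv2.resize(im[:,:,::-1],(800,600),interpolation=cv2.INTER_CUBIC); cv2.imwrite('pics/w8b.png',cv2.convertScaleAbs(a,alpha=1.3))
E
python3 st.py
```

```text
time: 8.88
position: [0.5168, -0.0081, 0.1253]
tool_rot: [3.112, 0.215, -0.213]
contact_force: [3.4, 0.8, -7.2]
gripper_width: 0.0232
trough mm -41.2 -1.4 z 0.1256 yaw 0.1383 pitch up deg 7.91 roll 0.34 F [ 2.   0.9 -2.6] M [ 0.15 -0.77 -0.03] t 8.9333
```

View pics/w8b.png

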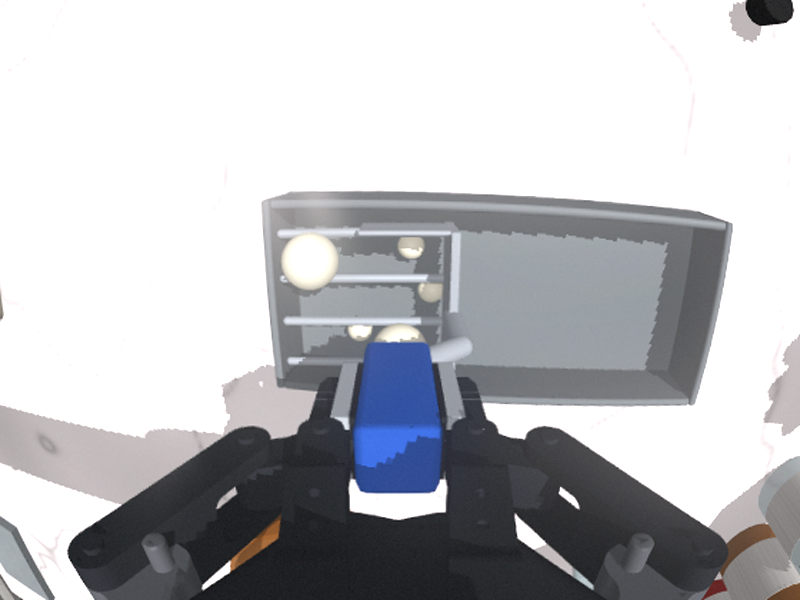

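```bash
python3 -m inch '[{"tx":0.005,"ty":0,"tz":-0.006,"ax":0,"ay":-0.007,"az":0},{"tx":0.005,"ty":0,"tz":-0.008,"ax":0,"ay":-0.007,"az":0},{"tx":0.005,"ty":0,"tz":-0.008,"ax":0,"ay":-0.007,"az":0},{"tx":0.005,"ty":0,"tz":-0.008,"ax":0,"ay":-0.007,"az":0},{"tx":0.002,"ty":0,"tz":-0.006,"ax":0,"ay":-0.002,"az":0}]'
python3 - <<'E'
from h import *
im,p=snap('wrist','pics/w9.png'); 
a=cv2.resize(im[:,:,::-1],(800,600),interpolation=cv2.INTER_CUBIC); cv2.imwrite('pics/w9b.png',cv2.convertScaleAbs(a,alpha=1.3))
E
python3 st.py
```

```text
time: 9.35
position: [0.5255, -0.0065, 0.1367]
tool_rot: [3.084, 0.212, -0.398]
contact_force: [-0.6, -0.0, -3.6]
gripper_width: 0.0231
trough mm -32.8 -1.2 z 0.1369 yaw 0.1365 pitch up deg 14.71 roll 0.42 F [ 1.9  0.8 -4.6] M [ 0.18 -1.36  0.04] t 9.4
```

View pics/w9b.png

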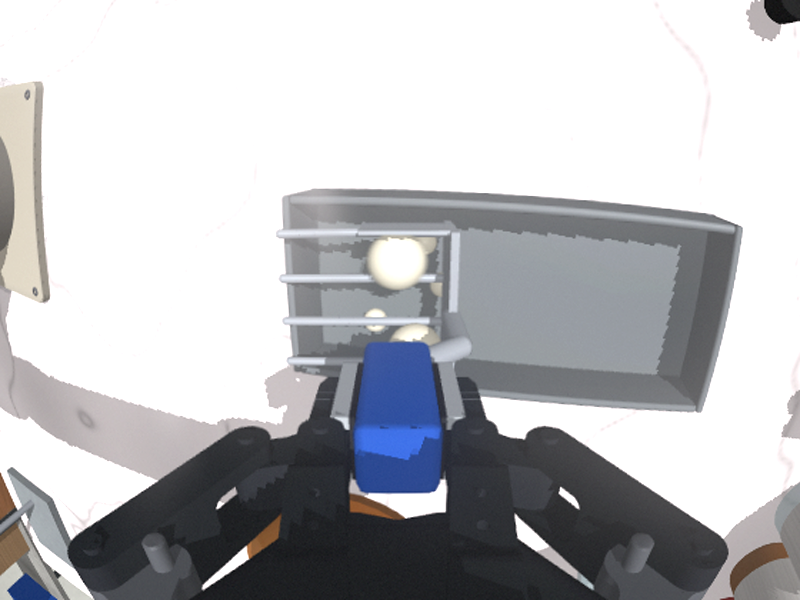

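```bash
python3 -m inch '[{"tx":-0.003,"ty":0,"tz":-0.011,"ax":0,"ay":0,"az":0},{"tx":-0.005,"ty":0,"tz":-0.019,"ax":0,"ay":0,"az":0},{"tx":-0.006,"ty":0,"tz":-0.024,"ax":0,"ay":0,"az":0},{"tx":-0.006,"ty":0,"tz":-0.024,"ax":0,"ay":0,"az":0},{"tx":-0.006,"ty":0,"tz":-0.024,"ax":0,"ay":0,"az":0},{"tx":-0.005,"ty":0,"tz":-0.019,"ax":0,"ay":0,"az":0},{"tx":-0.003,"ty":0,"tz":-0.011,"ax":0,"ay":0,"az":0}]'
python3 - <<'E'
from h import *
for n in('wrist','side'):
    im,p=snap(n,'pics/%s10.png'%n)
    a=cv2.resize(im[:,:,::-1],(800,600),interpolation=cv2.INTER_CUBIC) if n=='wrist' else cv2.resize(im[80:330,180:430,::-1],None,fx=2.4,fy=2.4,interpolation=cv2.INTER_CUBIC)
    cv2.imwrite('pics/%s10b.png'%n,cv2.convertScaleAbs(a,alpha=1.3))
E
python3 st.py
```

```text
time: 9.98
position: [0.5219, -0.0071, 0.2105]
tool_rot: [3.083, 0.209, -0.406]
contact_force: [0.3, 0.6, -4.0]
gripper_width: 0.0234
trough mm -36.2 -1.4 z 0.2101 yaw 0.1347 pitch up deg 15.0 roll 0.42 F [ 0.1  0.2 -4.2] M [ 0.1  -0.57  0.  ] t 10.0833
```

View pics/wrist10b.png

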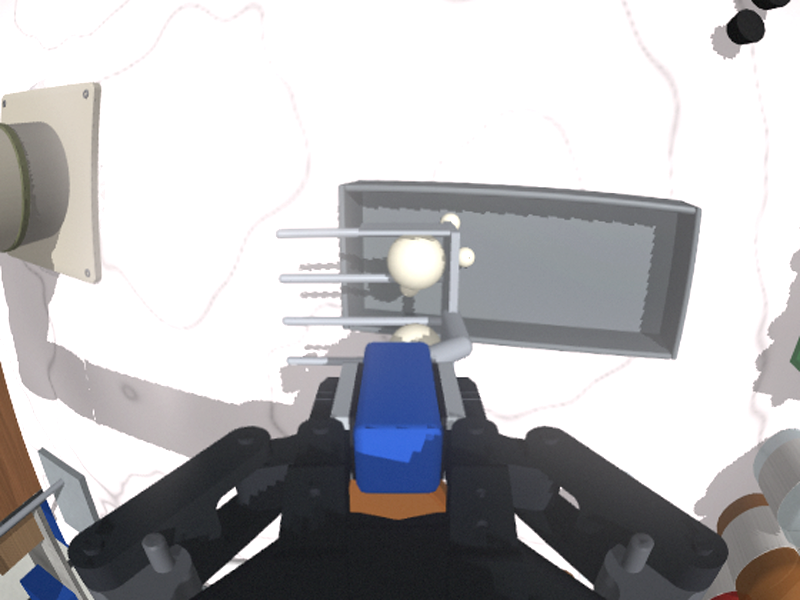

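View pics/side10b.png

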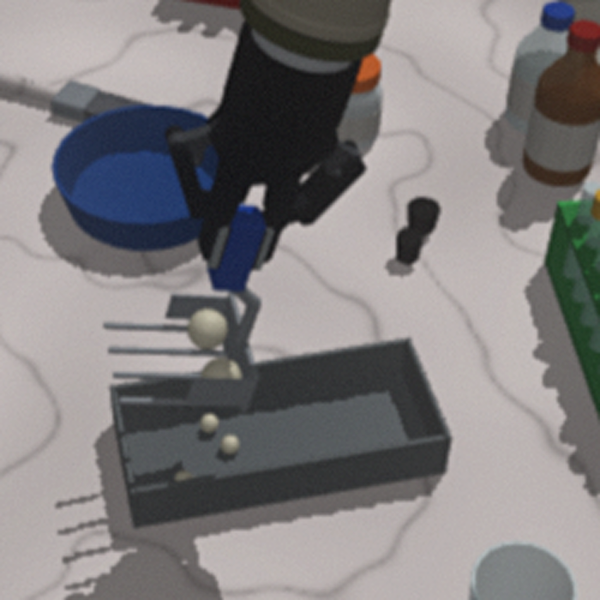

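```bash
cat >> h.py <<'E'
OFF=np.radians(0.7)
DISH=np.array([.4685,.312])
def tcp_from_P(P,yaw,sp):  # sp scoop pitch up rad; P back-bottom edge world
    u=np.array([np.cos(yaw),np.sin(yaw),0])
    Rs=R.from_euler('z',yaw)*R.from_euler('y',sp)
    return T(np.array(P)-Rs.apply([.029,0,-.102]),down(yaw,sp-OFF))
def P_now():
    s,M=cur();x=M[:3,0];yaw=np.arctan2(x[1],x[0]);sp=np.arcsin(-x[2])+OFF
    Rs=R.from_euler('z',yaw)*R.from_euler('y',sp);t=M[:3,3]
    return t+Rs.apply([.029,0,-.102]),t+Rs.apply([-.065,0,-.102]),yaw,np.degrees(sp)
E
python3 - <<'E'
from h import *
print(P_now())
yaw=.588;u=np.array([np.cos(yaw),np.sin(yaw)])
rows(tcp_from_P([*(DISH+.073*u),.10],yaw,np.radians(15)),16)
print(tcp_from_P([*(DISH+.073*u),.10],yaw,np.radians(15)))
E
```

```text
(array([ 0.52263711, -0.00703458,  0.10408257]), array([ 0.43296247, -0.01918989,  0.12951302]), np.float64(0.13472786979543866), np.float64(15.696207717197412))
16 rows mm [  7.8 -21.1  -1.9] deg [-0.38  0.05 -1.57]
  t [ 0.0157 -0.0423 -0.0037] a [-0.0021  0.0003 -0.0087]
[[ 0.80627122  0.55469803 -0.20551596  0.52789825]
 [ 0.53751112 -0.83205174 -0.13700987  0.35159861]
 [-0.24699901  0.         -0.96901573  0.20603019]
 [ 0.          0.          0.          1.        ]]
```

```bash
python3 -m inch '[{"tx":0.006,"ty":-0.017,"tz":-0.0015,"ax":-0.0008,"ay":0,"az":-0.0035},{"tx":0.011,"ty":-0.03,"tz":-0.0026,"ax":-0.0015,"ay":0,"az":-0.006},{"tx":0.0157,"ty":-0.0423,"tz":-0.0037,"ax":-0.0021,"ay":0.0003,"az":-0.0087},{"tx":0.0157,"ty":-0.0423,"tz":-0.0037,"ax":-0.0021,"ay":0.0003,"az":-0.0087},{"tx":0.0157,"ty":-0.0423,"tz":-0.0037,"ax":-0.0021,"ay":0.0003,"az":-0.0087},{"tx":0.0157,"ty":-0.0423,"tz":-0.0037,"ax":-0.0021,"ay":0.0003,"az":-0.0087},{"tx":0.0157,"ty":-0.0423,"tz":-0.0037,"ax":-0.0021,"ay":0.0003,"az":-0.0087},{"tx":0.0157,"ty":-0.0423,"tz":-0.0037,"ax":-0.0021,"ay":0.0003,"az":-0.0087},{"tx":0.0157,"ty":-0.0423,"tz":-0.0037,"ax":-0.0021,"ay":0.0003,"az":-0.0087},{"tx":0.0157,"ty":-0.0423,"tz":-0.0037,"ax":-0.0021,"ay":0.0003,"az":-0.0087}]'
python3 - <<'E'
from h import *
print(P_now())
yaw=.588;u=np.array([np.cos(yaw),np.sin(yaw)])
rows(tcp_from_P([*(DISH+.073*u),.10],yaw,np.radians(15)),7)
E
```

```text
time: 10.92
position: [0.5412, 0.2225, 0.2017]
tool_rot: [2.996, 0.645, -0.395]
contact_force: [-0.3, -0.2, -4.5]
gripper_width: 0.0235
(array([0.54155444, 0.22270338, 0.09561903]), array([0.45908068, 0.18542735, 0.12100755]), np.float64(0.4244947480582245), np.float64(15.669661643906753))
7 rows mm [  6.7 -17.2  -2.4] deg [-0.36  0.09 -1.3 ]
  t [ 0.0134 -0.0343 -0.0047] a [-0.002   0.0005 -0.0072]
```

```bash
python3 -m inch '[{"tx":0.0134,"ty":-0.0343,"tz":-0.0047,"ax":-0.002,"ay":0.0005,"az":-0.0072},{"tx":0.0134,"ty":-0.0343,"tz":-0.0047,"ax":-0.002,"ay":0.0005,"az":-0.0072},{"tx":0.0134,"ty":-0.0343,"tz":-0.0047,"ax":-0.002,"ay":0.0005,"az":-0.0072},{"tx":0.0134,"ty":-0.0343,"tz":-0.0047,"ax":-0.002,"ay":0.0005,"az":-0.0072},{"tx":0.01,"ty":-0.025,"tz":-0.0035,"ax":-0.0015,"ay":0.0004,"az":-0.0052},{"tx":0.006,"ty":-0.015,"tz":-0.002,"ax":-0.001,"ay":0.0002,"az":-0.0035},{"tx":0,"ty":0,"tz":0,"ax":0,"ay":0,"az":0}]'
python3 - <<'E'
from h import *
print(P_now())
for n in('wrist','scene'):
    im,p=snap(n,'pics/%s11.png'%n)
    if n=='wrist': np.save('w11.npy',np.r_[p['eye'],p['orientation']])
    a=cv2.resize(im[:,:,::-1],(800,600),interpolation=cv2.INTER_CUBIC) if n=='wrist' else cv2.resize(im[100:300,280:500,::-1],None,fx=3,fy=3,interpolation=cv2.INTER_CUBIC)
    cv2.imwrite('pics/%s11b.png'%n,cv2.convertScaleAbs(a,alpha=1.3))
yaw=.588;u=np.array([np.cos(yaw),np.sin(yaw)])
rows(tcp_from_P([*(DISH+.073*u),.10],yaw,np.radians(15)),1)
E
```

```text
time: 11.5
position: [0.5252, 0.3416, 0.2015]
tool_rot: [2.925, 0.873, -0.379]
contact_force: [-0.8, 0.4, -2.7]
gripper_width: 0.0231
(array([0.52594473, 0.34214098, 0.09545764]), array([0.4501792 , 0.29238731, 0.12036059]), np.float64(0.5810565400926125), np.float64(15.362498454362871))
1 rows mm [ 7.  -9.9 -6.3] deg [-0.49  0.38 -0.62]
  t [ 0.014  -0.0197 -0.0126] a [-0.0027  0.0021 -0.0035]
```

View pics/wrist11b.png

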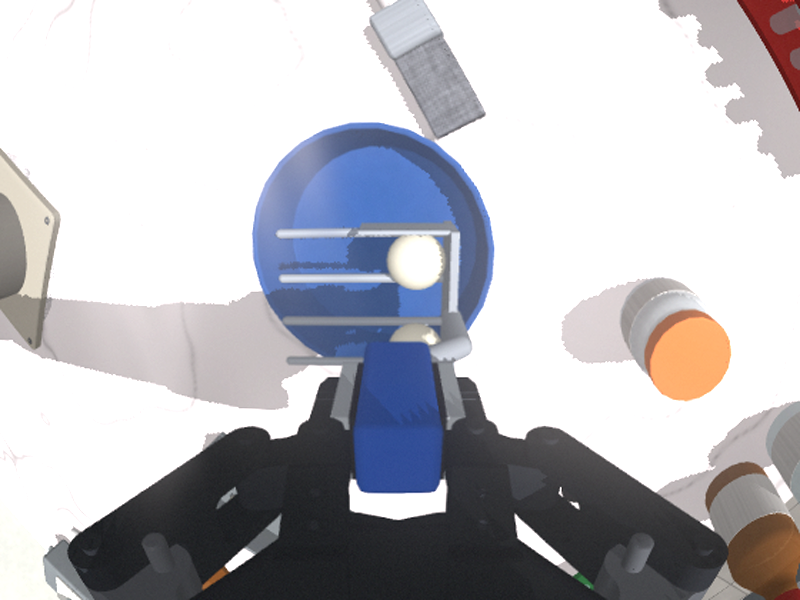

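View pics/scene11b.png

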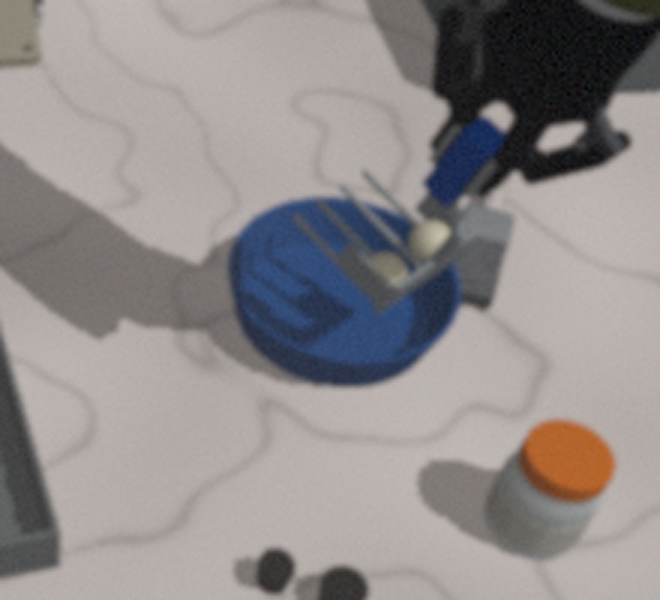

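```bash
python3 - <<'E'
from fitw import *
p=cam('w11.npy')
pts=[ray(p,np.array(q)/800*560,.045,True)[:2] for q in[(253,238),(365,123),(494,245),(440,152),(297,155),(268,300)]]
s=least_squares(lambda q:[np.hypot(*(a-q))-.09 for a in pts],[.47,.31]);print(s.x,s.fun.round(4))
E
```

```text
[0.46742482 0.31309314] [ 0.0004  0.0024 -0.002  -0.0012 -0.0023 -0.0018]
```

```bash
sed -i 's/^DISH=.*/DISH=np.array([.4675,.3130])/' h.py; python3 - <<'E'
from h import *
yaw=.588;u=np.array([np.cos(yaw),np.sin(yaw)])
rows(tcp_from_P([*(DISH+.073*u),.066],yaw,np.radians(10)),6)
E
```

```text
6 rows mm [ 0.9 -1.8  5. ] deg [-0.08  0.9  -0.11]
  t [ 0.0018 -0.0037  0.0099] a [-0.0004  0.005  -0.0006]
```

```bash
python3 -m inch '[{"tx":0.0018,"ty":-0.0037,"tz":0.01,"ax":-0.0004,"ay":0.005,"az":-0.0006},{"tx":0.0018,"ty":-0.0037,"tz":0.01,"ax":-0.0004,"ay":0.005,"az":-0.0006},{"tx":0.0018,"ty":-0.0037,"tz":0.01,"ax":-0.0004,"ay":0.005,"az":-0.0006},{"tx":0.0018,"ty":-0.0037,"tz":0.01,"ax":-0.0004,"ay":0.005,"az":-0.0006},{"tx":0.0018,"ty":-0.0037,"tz":0.01,"ax":-0.0004,"ay":0.005,"az":-0.0006},{"tx":0.0018,"ty":-0.0037,"tz":0.01,"ax":-0.0004,"ay":0.005,"az":-0.0006}]'
python3 - <<'E'
from h import *
print(P_now())
yaw=.588;u=np.array([np.cos(yaw),np.sin(yaw)])
rows(tcp_from_P([*(DISH+.073*u),.060],yaw,np.radians(3)),8)
E
```

```text
time: 12.1
position: [0.5253, 0.3354, 0.1719]
tool_rot: [2.958, 0.865, -0.231]
contact_force: [0.9, 0.7, -5.1]
gripper_width: 0.0233
(array([0.53489232, 0.34146526, 0.06643089]), array([0.45681731, 0.29158983, 0.08232852]), np.float64(0.5684716026590337), np.float64(9.736874776810192))
8 rows mm [-1.3 -1.7  1.2] deg [ 0.04  0.84 -0.14]
  t [-0.0026 -0.0033  0.0024] a [ 0.0002  0.0047 -0.0008]
```

```bash
python3 -m inch '[{"tx":0,"ty":-0.008,"tz":0,"ax":0,"ay":0,"az":0},{"tx":0,"ty":-0.008,"tz":0,"ax":0,"ay":0,"az":0},{"tx":0,"ty":0,"tz":0,"ax":0,"ay":0,"az":0}]'
python3 - <<'E'
from h import *
print(P_now(), monitor.get_state()['joint_positions'].round(3))
yaw=.588;u=np.array([np.cos(yaw),np.sin(yaw)])
rows(tcp_from_P([*(DISH+.073*u),.060],yaw,np.radians(5)),6)
E
```

```text
time: 12.35
position: [0.5219, 0.3375, 0.1721]
tool_rot: [2.959, 0.853, -0.232]
contact_force: [-0.3, 0.4, -3.6]
gripper_width: 0.0233
(array([0.53137066, 0.34346081, 0.06661005]), array([0.45293724, 0.29419606, 0.08264696]), np.float64(0.5608319768894896), np.float64(9.823021041143152)) [-0.793  0.482  0.206  1.404 -0.093  1.425 -0.019]
6 rows mm [-0.8 -1.6  1.4] deg [ 0.06  0.8  -0.25]
  t [-0.0017 -0.0032  0.0029] a [ 0.0003  0.0045 -0.0014]
```

```bash
python3 -m inch '[{"tx":0,"ty":-0.011,"tz":0.002,"ax":0,"ay":0.001,"az":-0.004},{"tx":0,"ty":-0.011,"tz":0.002,"ax":0,"ay":0.001,"az":-0.004},{"tx":0,"ty":-0.008,"tz":0.002,"ax":0,"ay":0.001,"az":-0.003},{"tx":0,"ty":0,"tz":0,"ax":0,"ay":0,"az":0}]'
python3 - <<'E'
from h import *
print(P_now())
yaw=.588;u=np.array([np.cos(yaw),np.sin(yaw)])
rows(tcp_from_P([*(DISH+.073*u),.060],yaw,np.radians(3)),8)
E
```

```text
time: 12.68
position: [0.5136, 0.3503, 0.1696]
tool_rot: [2.95, 0.909, -0.218]
contact_force: [0.2, -0.2, -5.6]
gripper_width: 0.023
(array([0.523732  , 0.35718292, 0.06428994]), array([0.44703064, 0.30497853, 0.07937642]), np.float64(0.5975997704368019), np.float64(9.235596460939442))
8 rows mm [-1.1  0.7  0.9] deg [0.03 0.78 0.07]
  t [-0.0023  0.0013  0.0018] a [0.0002 0.0043 0.0004]
```

```bash
python3 -m inch '[{"tx":-0.0023,"ty":0.002,"tz":0.0018,"ax":0,"ay":0.0043,"az":0.0004},{"tx":-0.0023,"ty":0.002,"tz":0.0018,"ax":0,"ay":0.0043,"az":0.0004},{"tx":-0.0023,"ty":0.002,"tz":0.0018,"ax":0,"ay":0.0043,"az":0.0004},{"tx":-0.0023,"ty":0.002,"tz":0.0018,"ax":0,"ay":0.0043,"az":0.0004},{"tx":-0.0023,"ty":0.002,"tz":0.0018,"ax":0,"ay":0.0043,"az":0.0004},{"tx":-0.0023,"ty":0.002,"tz":0.0018,"ax":0,"ay":0.0043,"az":0.0004},{"tx":-0.0023,"ty":0.002,"tz":0.0018,"ax":0,"ay":0.0043,"az":0.0004}]'
python3 - <<'E'
from h import *
print(P_now())
im,p=snap('side','pics/s12.png')
a=cv2.resize(im[80:280,150:370,::-1],None,fx=3,fy=3,interpolation=cv2.INTER_CUBIC)
cv2.imwrite('pics/s12b.png',cv2.convertScaleAbs(a,alpha=1.5))
yaw=.588;u=np.array([np.cos(yaw),np.sin(yaw)])
rows(tcp_from_P([*(DISH+.073*u),.060],yaw,np.radians(-10)),10)
E
```

```text
time: 13.27
position: [0.51, 0.3386, 0.1636]
tool_rot: [2.988, 0.906, -0.066]
contact_force: [-0.3, -0.6, -2.8]
gripper_width: 0.0231
(array([0.52911827, 0.35137443, 0.06009853]), array([0.45107667, 0.29926044, 0.06554278]), np.float64(0.5887673899436242), np.float64(3.3202893130130726))
10 rows mm [-2.3 -0.3  0.7] deg [0.03 1.33 0.  ]
  t [-0.0046 -0.0006  0.0014] a [0.0002 0.0074 0.    ]
```

View pics/s12b.png

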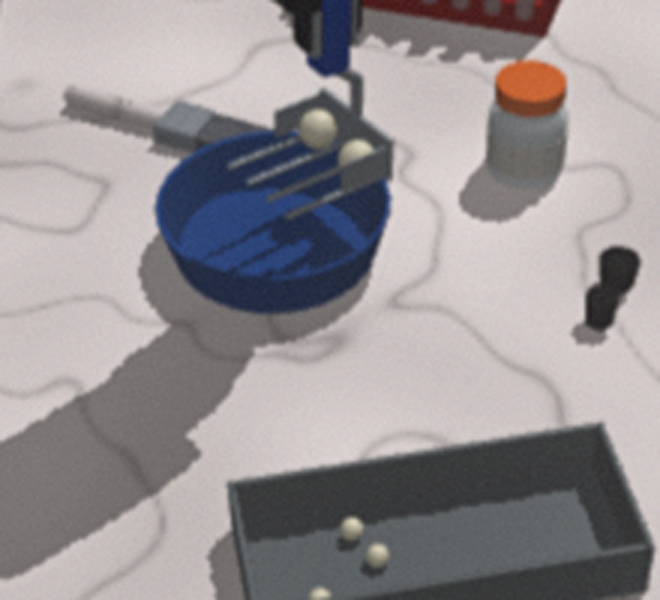

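```bash
python3 - <<'E'
from h import *
yaw=.588;u=np.array([np.cos(yaw),np.sin(yaw)])
A=tcp_from_P([*(DISH+.057*u),.060],yaw,np.radians(4))
rows(A,3)
B=tcp_from_P([*(DISH+.057*u),.034],yaw,np.radians(4))
rows(B,4,A)
E
```

```text
3 rows mm [-4.6 -0.9  0.2] deg [ 0.1  -0.24  0.  ]
  t [-0.0093 -0.0018  0.0003] a [ 0.0006 -0.0013  0.    ]
4 rows mm [ 0.4 -0.   6.5] deg [ 0. -0.  0.]
  t [ 0.0007 -0.      0.013 ] a [ 0. -0.  0.]
```

```bash
python3 -m inch '[{"tx":-0.005,"ty":-0.002,"tz":0,"ax":0,"ay":-0.003,"az":0},{"tx":-0.006,"ty":-0.002,"tz":0,"ax":0,"ay":-0.002,"az":0},{"tx":-0.006,"ty":-0.002,"tz":0,"ax":0,"ay":-0.002,"az":0},{"tx":-0.005,"ty":0,"tz":0,"ax":0,"ay":0,"az":0},{"tx":-0.003,"ty":0,"tz":0,"ax":0,"ay":0,"az":0},{"tx":0,"ty":0,"tz":0,"ax":0,"ay":0,"az":0}]'
python3 - <<'E'
from h import *
print(P_now())
yaw=.588;u=np.array([np.cos(yaw),np.sin(yaw)])
rows(tcp_from_P([*(DISH+.057*u),.034],yaw,np.radians(4)),5)
E
```

```text
time: 13.82
position: [0.4963, 0.3331, 0.1646]
tool_rot: [2.981, 0.903, -0.101]
contact_force: [0.5, 0.8, -4.2]
gripper_width: 0.0232
(array([0.51342456, 0.34451872, 0.06060499]), array([0.43547772, 0.29254276, 0.06827248]), np.float64(0.5881038639883976), np.float64(4.678761994032102))
5 rows mm [0.4 0.1 5.4] deg [0.06 0.14 0.  ]
  t [0.0007 0.0003 0.0107] a [0.0003 0.0008 0.    ]
```

```bash
python3 -m inch '[{"tx":0.001,"ty":0,"tz":0.01,"ax":0,"ay":0,"az":0},{"tx":0.001,"ty":0,"tz":0.01,"ax":0,"ay":0,"az":0},{"tx":0.001,"ty":0,"tz":0.01,"ax":0,"ay":0,"az":0},{"tx":0,"ty":0,"tz":0.009,"ax":0,"ay":0,"az":0},{"tx":0,"ty":0,"tz":0.006,"ax":0,"ay":0,"az":0},{"tx":0,"ty":0,"tz":0,"ax":0,"ay":0,"az":0}]'
python3 - <<'E'
from h import *
print(P_now())
im,p=snap('side','pics/s13.png')
a=cv2.resize(im[80:280,150:370,::-1],None,fx=3,fy=3,interpolation=cv2.INTER_CUBIC)
cv2.imwrite('pics/s13b.png',cv2.convertScaleAbs(a,alpha=1.5))
yaw=.588;u=np.array([np.cos(yaw),np.sin(yaw)])
A=tcp_from_P([*(DISH+.057*u),.040],yaw,np.radians(-6))
rows(A,10)
rows(tcp_from_P([*(DISH+.057*u),.052],yaw,np.radians(-21)),10,A)
E
```

```text
time: 14.32
position: [0.4963, 0.3329, 0.1389]
tool_rot: [2.981, 0.903, -0.102]
contact_force: [-0.1, -0.3, -3.9]
gripper_width: 0.0233
(array([0.51334247, 0.34428095, 0.0348462 ]), array([0.4354041 , 0.29230221, 0.04258064]), np.float64(0.5881786177041077), np.float64(4.719709008168338))
10 rows mm [-1.8  0.1  0. ] deg [0.03 1.07 0.  ]
  t [-0.0035  0.0001  0.0001] a [0.0002 0.006  0.    ]
10 rows mm [-2.4 -0.  -0.4] deg [0.  1.5 0. ]
  t [-0.0048 -0.     -0.0008] a [0.     0.0083 0.    ]
```

View pics/s13b.png

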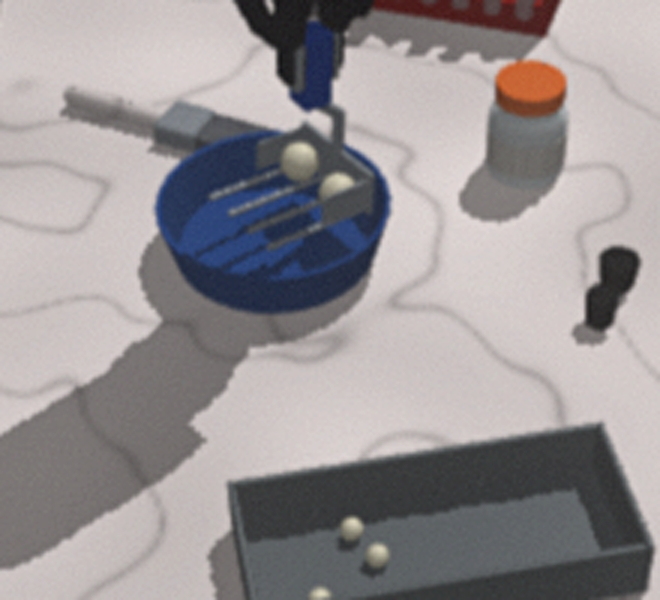

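Scoop sits well inside the blue dish with both balls; tilt slowly.

```bash
python3 -m inch '[{"tx":-0.0035,"ty":0,"tz":0,"ax":0,"ay":0.006,"az":0},{"tx":-0.0035,"ty":0,"tz":0,"ax":0,"ay":0.006,"az":0},{"tx":-0.0035,"ty":0,"tz":0,"ax":0,"ay":0.006,"az":0},{"tx":-0.0035,"ty":0,"tz":0,"ax":0,"ay":0.006,"az":0},{"tx":-0.0035,"ty":0,"tz":0,"ax":0,"ay":0.006,"az":0},{"tx":-0.0035,"ty":0,"tz":0,"ax":0,"ay":0.006,"az":0},{"tx":-0.0035,"ty":0,"tz":0,"ax":0,"ay":0.006,"az":0},{"tx":-0.0035,"ty":0,"tz":0,"ax":0,"ay":0.006,"az":0},{"tx":-0.0035,"ty":0,"tz":0,"ax":0,"ay":0.006,"az":0},{"tx":-0.0035,"ty":0,"tz":0,"ax":0,"ay":0.006,"az":0}]'
python3 - <<'E'
from h import *
print(P_now())
im,p=snap('side','pics/s14.png')
a=cv2.resize(im[80:280,150:370,::-1],None,fx=3,fy=3,interpolation=cv2.INTER_CUBIC)
cv2.imwrite('pics/s14b.png',cv2.convertScaleAbs(a,alpha=1.5))
yaw=.588;u=np.array([np.cos(yaw),np.sin(yaw)])
rows(tcp_from_P([*(DISH+.057*u),.052],yaw,np.radians(-22)),10)
E
```

```text
time: 15.2
position: [0.4805, 0.3222, 0.1415]
tool_rot: [-2.964, -0.898, -0.211]
contact_force: [0.6, 1.0, -3.7]
gripper_width: 0.0235
(array([0.5153225 , 0.345402  , 0.04409296]), array([0.43779633, 0.2936307 , 0.03203374]), np.float64(0.5887807593617824), np.float64(-7.370762187117))
10 rows mm [-2.4  0.  -0. ] deg [0.02 1.46 0.01]
  t [-0.0048  0.     -0.0001] a [0.0001 0.0081 0.    ]
```

View pics/s14b.png

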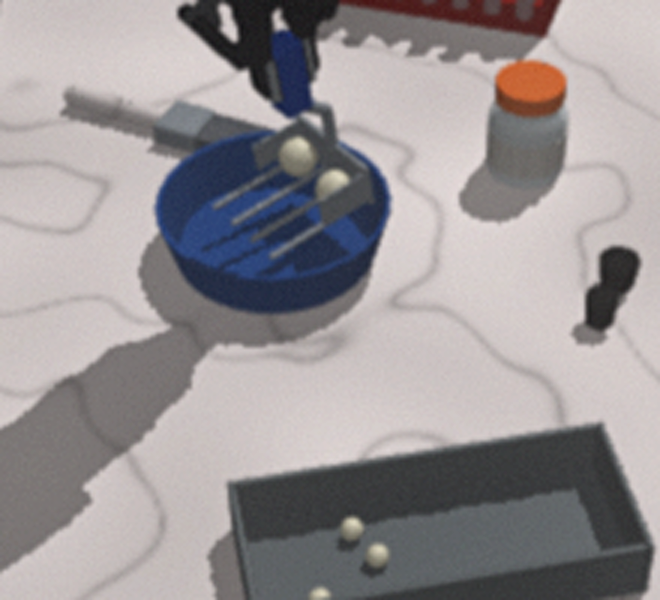

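```bash
python3 -m inch '[{"tx":-0.003,"ty":0,"tz":0.003,"ax":0,"ay":0.005,"az":0},{"tx":-0.003,"ty":0,"tz":0.003,"ax":0,"ay":0.005,"az":0},{"tx":-0.003,"ty":0,"tz":0.002,"ax":0,"ay":0.005,"az":0},{"tx":-0.003,"ty":0,"tz":0.001,"ax":0,"ay":0.005,"az":0}]'
python3 - <<'E'
from h import *
print(P_now())
im,p=snap('side','pics/s15.png')
a=cv2.resize(im[80:280,150:370,::-1],None,fx=3,fy=3,interpolation=cv2.INTER_CUBIC)
cv2.imwrite('pics/s15b.png',cv2.convertScaleAbs(a,alpha=1.5))
E
```

```text
time: 15.58
position: [0.4752, 0.3185, 0.1373]
tool_rot: [-2.936, -0.889, -0.313]
contact_force: [0.1, -0.5, -3.5]
gripper_width: 0.023
(array([0.5155948 , 0.34550889, 0.04307444]), array([0.43896185, 0.29434405, 0.02448543]), np.float64(0.5886906710561798), np.float64(-11.405733478798693))
```

View pics/s15b.png

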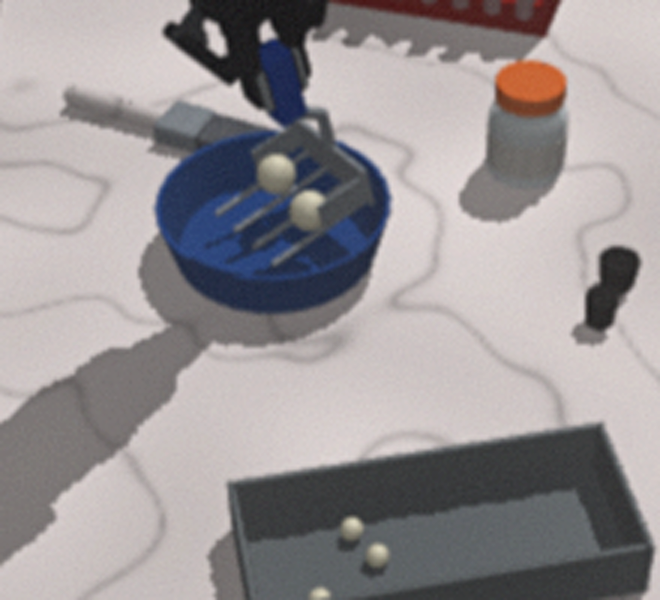

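Rolling gently now. Hold for a few rows.

```bash
python3 -m inch '[{"tx":0,"ty":0,"tz":0,"ax":0,"ay":0,"az":0},{"tx":0,"ty":0,"tz":0,"ax":0,"ay":0,"az":0},{"tx":0,"ty":0,"tz":0,"ax":0,"ay":0,"az":0},{"tx":0,"ty":0,"tz":0,"ax":0,"ay":0,"az":0},{"tx":0,"ty":0,"tz":0,"ax":0,"ay":0,"az":0}]'
python3 - <<'E'
from h import *
print(P_now())
im,p=snap('side','pics/s16.png')
a=cv2.resize(im[80:280,150:370,::-1],None,fx=3,fy=3,interpolation=cv2.INTER_CUBIC)
cv2.imwrite('pics/s16b.png',cv2.convertScaleAbs(a,alpha=1.5))
E
```

```text
time: 16.05
position: [0.475, 0.3183, 0.1377]
tool_rot: [-2.935, -0.889, -0.315]
contact_force: [1.2, 0.6, -3.6]
gripper_width: 0.0235
(array([0.51548822, 0.34536712, 0.04347562]), array([0.43887351, 0.29422223, 0.02475702]), np.float64(0.5886205512041149), np.float64(-11.486323579434467))
```

View pics/s16b.png

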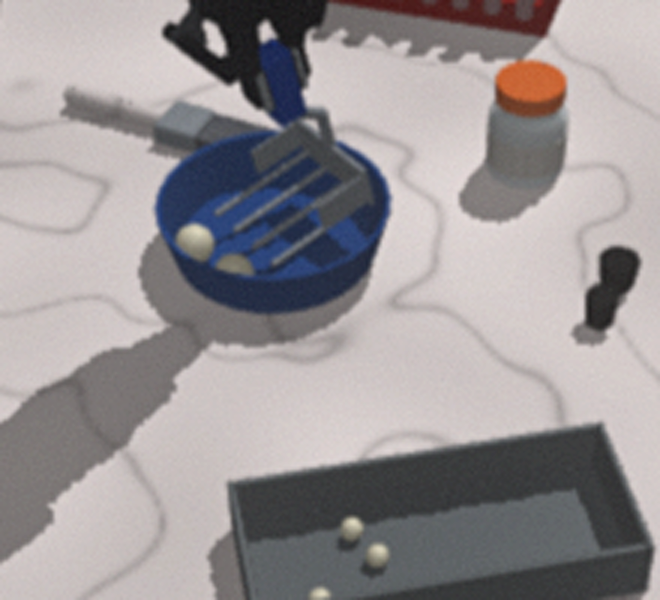

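```bash
python3 -m inch '[{"tx":0.007,"ty":0,"tz":-0.012,"ax":0,"ay":0,"az":0},{"tx":0.006,"ty":0,"tz":-0.02,"ax":0,"ay":0,"az":0},{"tx":0.006,"ty":0,"tz":-0.029,"ax":0,"ay":0,"az":0},{"tx":0.006,"ty":0,"tz":-0.029,"ax":0,"ay":0,"az":0},{"tx":0.006,"ty":0,"tz":-0.029,"ax":0,"ay":0,"az":0},{"tx":0.006,"ty":0,"tz":-0.02,"ax":0,"ay":0,"az":0}]'
python3 - <<'E'
from h import *
print(P_now())
im,p=snap('side','pics/s17.png')
a=cv2.resize(im[80:280,150:370,::-1],None,fx=3,fy=3,interpolation=cv2.INTER_CUBIC)
cv2.imwrite('pics/s17b.png',cv2.convertScaleAbs(a,alpha=1.5))
# return target: seated pose above trough
c,s=np.cos(.1367),np.sin(.1367)
g=np.array([.558,-.0008])+np.array([c*.080+s*.001,s*.080-c*.001]); print(g)
rows(T([*g,.20],down(.1367,-OFF)),20)
E
```

```text
time: 16.6
position: [0.4781, 0.3204, 0.2146]
tool_rot: [-2.936, -0.889, -0.312]
contact_force: [-0.3, 0.4, -2.0]
gripper_width: 0.0235
(array([0.51852066, 0.34735124, 0.12033603]), array([0.4418636 , 0.29620645, 0.10179129]), np.float64(0.5883644937534062), np.float64(-11.378206186132527))
[0.63738996 0.0091113 ]
20 rows mm [ 1.6 17.6  0.9] deg [-0.14 -0.57  1.29]
  t [0.0032 0.0351 0.0019] a [-0.0008 -0.0032  0.0071]
```

View pics/s17b.png

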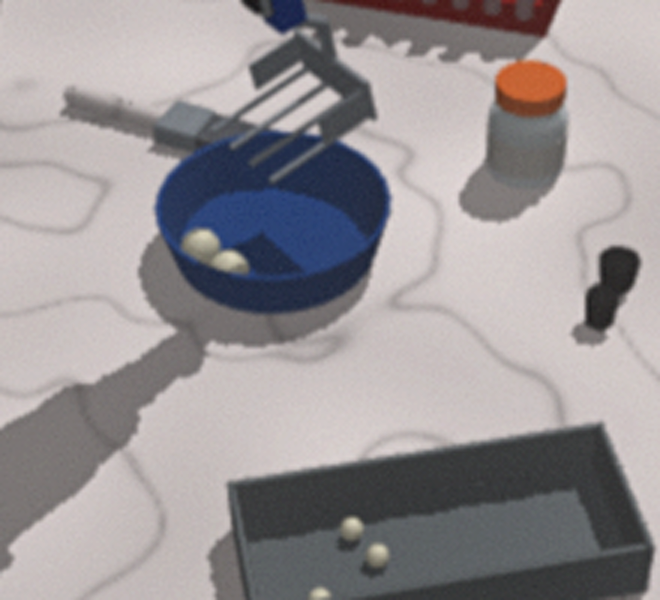

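```bash
python3 -m inch '[{"tx":0.0032,"ty":0.0351,"tz":-0.003,"ax":-0.0008,"ay":-0.0032,"az":0.0071},{"tx":0.0032,"ty":0.0351,"tz":-0.003,"ax":-0.0008,"ay":-0.0032,"az":0.0071},{"tx":0.0032,"ty":0.0351,"tz":0,"ax":-0.0008,"ay":-0.0032,"az":0.0071},{"tx":0.0032,"ty":0.0351,"tz":0.0019,"ax":-0.0008,"ay":-0.0032,"az":0.0071},{"tx":0.0032,"ty":0.0351,"tz":0.0019,"ax":-0.0008,"ay":-0.0032,"az":0.0071},{"tx":0.0032,"ty":0.0351,"tz":0.0019,"ax":-0.0008,"ay":-0.0032,"az":0.0071},{"tx":0.0032,"ty":0.0351,"tz":0.0019,"ax":-0.0008,"ay":-0.0032,"az":0.0071},{"tx":0.0032,"ty":0.0351,"tz":0.0019,"ax":-0.0008,"ay":-0.0032,"az":0.0071},{"tx":0.0032,"ty":0.0351,"tz":0.0019,"ax":-0.0008,"ay":-0.0032,"az":0.0071},{"tx":0.0032,"ty":0.0351,"tz":0.0019,"ax":-0.0008,"ay":-0.0032,"az":0.0071}]'
python3 - <<'E'
from h import *
rows(T([.6374,.0091,.20],down(.1367,-OFF)),10)
E
```

```text
time: 17.48
position: [0.5822, 0.1608, 0.2154]
tool_rot: [-3.064, -0.533, -0.157]
contact_force: [-0.9, 0.3, -1.9]
gripper_width: 0.0236
10 rows mm [ 1.5 16.1  1.5] deg [-0.12 -0.52  1.19]
  t [0.003  0.0322 0.003 ] a [-0.0007 -0.0029  0.0066]
```

```bash
python3 -m inch '[{"tx":0.003,"ty":0.032,"tz":0.003,"ax":-0.0007,"ay":-0.0029,"az":0.0066},{"tx":0.003,"ty":0.032,"tz":0.003,"ax":-0.0007,"ay":-0.0029,"az":0.0066},{"tx":0.003,"ty":0.032,"tz":0.003,"ax":-0.0007,"ay":-0.0029,"az":0.0066},{"tx":0.003,"ty":0.032,"tz":0.003,"ax":-0.0007,"ay":-0.0029,"az":0.0066},{"tx":0.003,"ty":0.032,"tz":0.003,"ax":-0.0007,"ay":-0.0029,"az":0.0066},{"tx":0.003,"ty":0.032,"tz":0.003,"ax":-0.0007,"ay":-0.0029,"az":0.0066},{"tx":0.003,"ty":0.032,"tz":0.003,"ax":-0.0007,"ay":-0.0029,"az":0.0066},{"tx":0.003,"ty":0.03,"tz":0.003,"ax":-0.0007,"ay":-0.0029,"az":0.006},{"tx":0.003,"ty":0.018,"tz":0.003,"ax":-0.0007,"ay":-0.0029,"az":0.003},{"tx":0,"ty":0,"tz":0,"ax":0,"ay":0,"az":0}]'
python3 - <<'E'
from h import *
rows(T([.6374,.0091,.18],down(.1367,-OFF)),2)
im,p=snap('wrist','pics/w18.png'); np.save('w18.npy',np.r_[p['eye'],p['orientation']])
a=cv2.resize(im[:,:,::-1],(800,600),interpolation=cv2.INTER_CUBIC); cv2.imwrite('pics/w18b.png',cv2.convertScaleAbs(a,alpha=1.3))
E
python3 st.py
```

```text
time: 18.32
position: [0.6366, 0.0137, 0.1994]
tool_rot: [3.131, 0.227, 0.016]
contact_force: [-0.7, -0.2, -1.9]
gripper_width: 0.023
2 rows mm [-0.   2.3  9.7] deg [0.09 0.07 0.23]
  t [-0.0001  0.0047  0.0194] a [0.0005 0.0004 0.0013]
trough mm 79.8 4.6 z 0.1995 yaw 0.1459 pitch up deg -0.6 roll 0.15 F [ 0.5  0.1 -2.8] M [-0.05  0.04  0.01] t 18.3667
```

View pics/w18b.png

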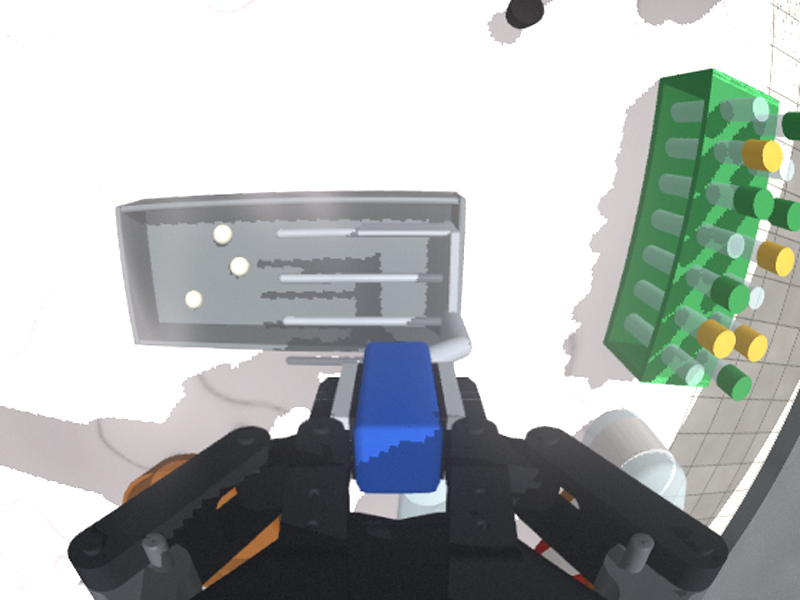

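```bash
python3 -m inch '[{"tx":0,"ty":0.009,"tz":0.012,"ax":0,"ay":0,"az":0.002},{"tx":0,"ty":0.006,"tz":0.016,"ax":0,"ay":0,"az":0.001},{"tx":0,"ty":0,"tz":0.016,"ax":0,"ay":0,"az":0},{"tx":0,"ty":0,"tz":0,"ax":0,"ay":0,"az":0}]'; python3 st.py
```

```text
time: 18.7
position: [0.6376, 0.0098, 0.1753]
tool_rot: [-3.134, -0.219, -0.017]
contact_force: [0.5, 0.8, -2.9]
gripper_width: 0.0233
trough mm 80.3 -0.3 z 0.1753 yaw 0.1398 pitch up deg -0.64 roll 0.02 F [ 0.5  0.8 -2.9] M [ 0.01  0.06 -0.03] t 18.7
```

```bash
python3 -m inch '[{"tx":0,"ty":0,"tz":0.016,"ax":0,"ay":0,"az":0},{"tx":0,"ty":0,"tz":0.02,"ax":0,"ay":0,"az":0},{"tx":0,"ty":0,"tz":0.02,"ax":0,"ay":0,"az":0},{"tx":0,"ty":0,"tz":0.016,"ax":0,"ay":0,"az":0}]'; python3 st.py;  python3 -m inch '[{"tx":0,"ty":0,"tz":0.016,"ax":0,"ay":0,"az":0},{"tx":0,"ty":0,"tz":0.016,"ax":0,"ay":0,"az":0}]'; python3 st.py
```

```text
time: 19.03
position: [0.6382, 0.0121, 0.137]
tool_rot: [-3.132, -0.224, -0.02]
contact_force: [-0.0, 0.3, -3.0]
gripper_width: 0.0234
trough mm 81.2 1.8 z 0.137 yaw 0.1428 pitch up deg -0.74 roll -0.04 F [-0.   0.3 -3. ] M [ 0.01  0.01 -0.02] t 19.0333
time: 19.2
position: [0.638, 0.0125, 0.1186]
tool_rot: [-3.132, -0.225, -0.019]
contact_force: [-0.2, -0.6, -2.4]
gripper_width: 0.0233
trough mm 81.0 2.3 z 0.1186 yaw 0.1433 pitch up deg -0.69 roll -0.05 F [-0.2 -0.6 -2.4] M [ 0.04  0.05 -0.02] t 19.2
```

```bash
python3 - <<'E'
from h import *
im,p=snap('wrist','pics/w19.png')
a=cv2.resize(im[:,:,::-1],(800,600),interpolation=cv2.INTER_CUBIC); cv2.imwrite('pics/w19b.png',cv2.convertScaleAbs(a,alpha=1.3))
E
```

```text
(no output)
```

View pics/w19b.png

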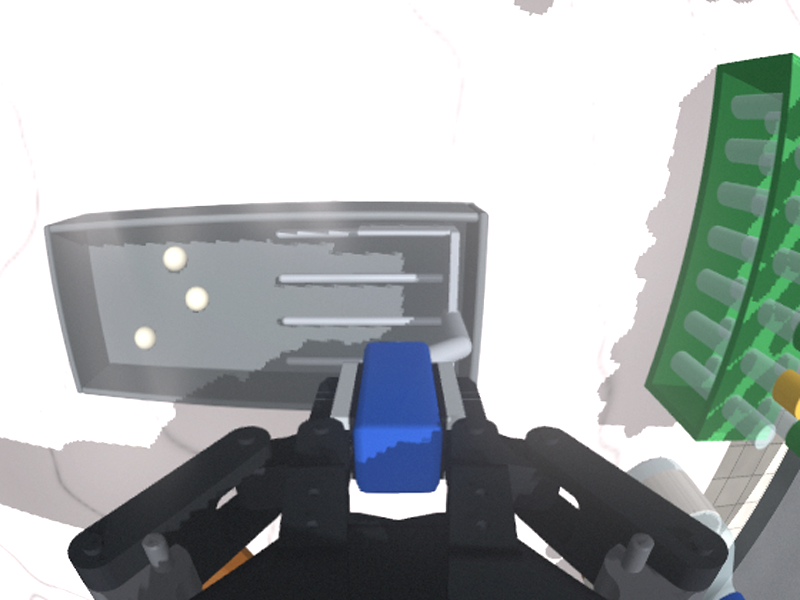

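Inside the trough, level, clear of the small balls. Lower until contact.

```bash
python3 -m inch '[{"tx":0,"ty":0.004,"tz":0.01,"ax":0,"ay":0,"az":0.001},{"tx":0,"ty":0.002,"tz":0.006,"ax":0,"ay":0,"az":0.001},{"tx":0,"ty":0,"tz":0.004,"ax":0,"ay":0,"az":0},{"tx":0,"ty":0,"tz":0.002,"ax":0,"ay":0,"az":0}]'; python3 st.py;  python3 -m inch '[{"tx":0,"ty":0,"tz":0.0015,"ax":0,"ay":0,"az":0},{"tx":0,"ty":0,"tz":0.0015,"ax":0,"ay":0,"az":0}]'; python3 st.py
```

```text
time: 19.58
position: [0.6381, 0.0094, 0.1072]
tool_rot: [-3.132, -0.214, -0.016]
contact_force: [-3.8, 0.4, 4.2]
gripper_width: 0.0231
trough mm 80.8 -0.8 z 0.1072 yaw 0.1361 pitch up deg -0.59 roll -0.11 F [-3.8  0.4  4.2] M [ 0.08  1.43 -0.12] t 19.5833
time: 19.75
position: [0.6383, 0.0093, 0.1072]
tool_rot: [-3.131, -0.212, -0.017]
contact_force: [-3.2, 1.0, 4.9]
gripper_width: 0.0233
trough mm 80.9 -0.9 z 0.1072 yaw 0.1353 pitch up deg -0.62 roll -0.16 F [-3.2  1.   4.9] M [ 0.02  1.37 -0.08] t 19.75
```

```bash
python3 -m inch '[{"tx":0,"ty":0,"tz":0,"ax":0,"ay":0,"az":0},{"tx":0,"ty":0,"tz":0,"ax":0,"ay":0,"az":0}]'; python3 st.py; python3 -m inch '[{"tx":0,"ty":0,"tz":0,"ax":0,"ay":0,"az":0},{"tx":0,"ty":0,"tz":0,"ax":0,"ay":0,"az":0},{"tx":0,"ty":0,"tz":0,"ax":0,"ay":0,"az":0},{"tx":0,"ty":0,"tz":0,"ax":0,"ay":0,"az":0},{"tx":0,"ty":0,"tz":0,"ax":0,"ay":0,"az":0},{"tx":0,"ty":0,"tz":0,"ax":0,"ay":0,"az":0},{"tx":0,"ty":0,"tz":0,"ax":0,"ay":0,"az":0}]' -1 20; python3 st.py
python3 - <<'E'
from h import *
im,p=snap('side','pics/s20.png')
a=im[130:310,215:400,::-1]; cv2.imwrite('pics/s20b.png',cv2.convertScaleAbs(cv2.resize(a,None,fx=3.3,fy=3.3,interpolation=cv2.INTER_CUBIC),alpha=1.6))
E
```

```text
time: 19.92
position: [0.6386, 0.0091, 0.1075]
tool_rot: [-3.131, -0.212, -0.018]
contact_force: [-0.9, 0.3, -0.5]
gripper_width: 0.0234
trough mm 81.1 -1.2 z 0.1075 yaw 0.135 pitch up deg -0.67 roll -0.16 F [-0.9  0.3 -0.5] M [ 0.07  0.3  -0.03] t 19.9167
time: 20.5
position: [0.6402, 0.0088, 0.1078]
tool_rot: [-3.132, -0.212, -0.024]
contact_force: [0.2, -0.4, 0.3]
gripper_width: 0.085
trough mm 82.8 -1.7 z 0.1078 yaw 0.135 pitch up deg -0.88 roll -0.1 F [ 0.2 -0.4  0.3] M [-0.01  0.01 -0.07] t 20.5
```

View pics/s20b.png

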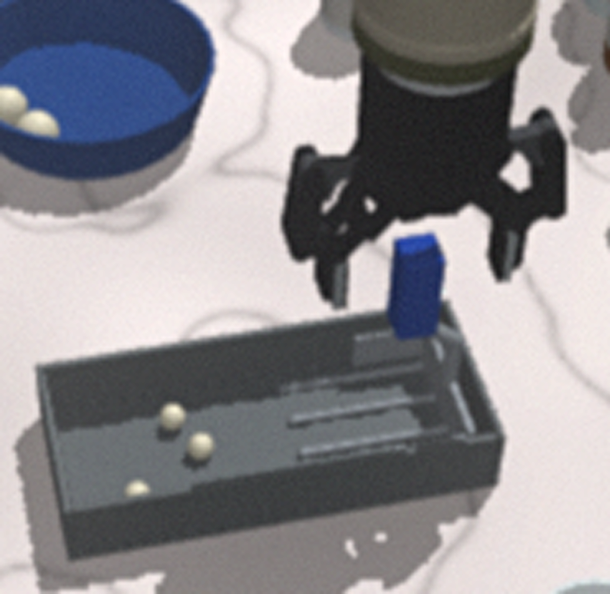

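Scoop stands, released. Withdraw straight up and do a final check.

```bash
python3 -m inch '[{"tx":0,"ty":0,"tz":-0.015,"ax":0,"ay":0,"az":0},{"tx":0,"ty":0,"tz":-0.03,"ax":0,"ay":0,"az":0},{"tx":0,"ty":0,"tz":-0.04,"ax":0,"ay":0,"az":0},{"tx":0,"ty":0,"tz":-0.05,"ax":0,"ay":0,"az":0},{"tx":0,"ty":0,"tz":-0.05,"ax":0,"ay":0,"az":0},{"tx":0,"ty":0,"tz":-0.05,"ax":0,"ay":0,"az":0},{"tx":0,"ty":0,"tz":-0.03,"ax":0,"ay":0,"az":0},{"tx":0,"ty":0,"tz":0,"ax":0,"ay":0,"az":0},{"tx":0,"ty":0,"tz":0,"ax":0,"ay":0,"az":0}]'; python3 st.py
python3 - <<'E'
from h import *
im,p=snap('wrist','pics/w21.png')
a=cv2.resize(im[:,:,::-1],(800,600),interpolation=cv2.INTER_CUBIC); cv2.imwrite('pics/w21b.png',cv2.convertScaleAbs(a,alpha=1.3))
im,p=snap('side','pics/s21.png')
a=im[100:320,180:400,::-1]; cv2.imwrite('pics/s21b.png',cv2.convertScaleAbs(cv2.resize(a,None,fx=2.7,fy=2.7,interpolation=cv2.INTER_CUBIC),alpha=1.6))
E
```

```text
time: 21.3
position: [0.6372, 0.0077, 0.2496]
tool_rot: [-3.132, -0.21, -0.023]
contact_force: [0.4, 0.8, -1.0]
gripper_width: 0.0853
trough mm 79.6 -2.4 z 0.2496 yaw 0.1342 pitch up deg -0.85 roll -0.07 F [ 0.4  0.8 -1. ] M [ 0.02 -0.   -0.  ] t 21.3
```

View pics/w21b.png

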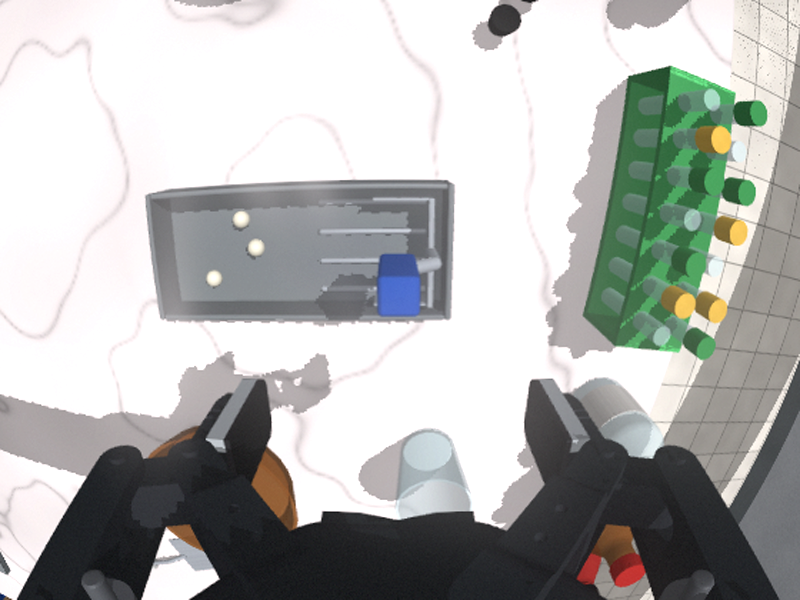

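View pics/s21b.png

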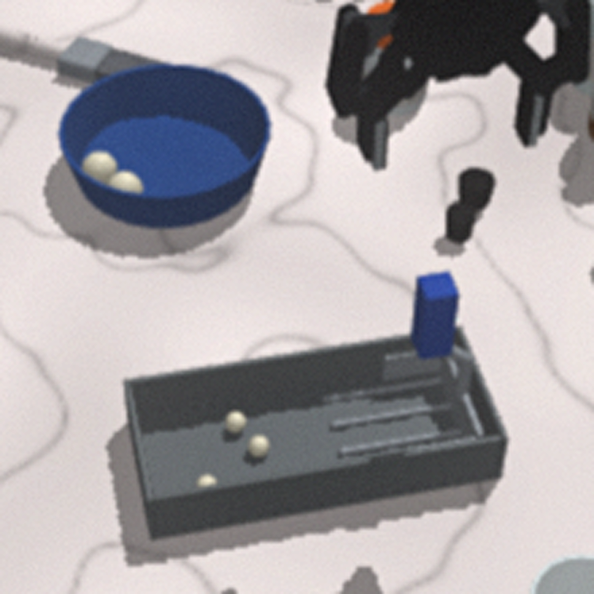

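All good: two large balls in the blue dish, three small in the trough, scoop upright, gripper clear.

```bash
python3 -c "
from workcell import arm;print(arm.sign_off())"
```

```text
the job is handed in; nothing more can be done
None
```

The job is done and handed in at about 21.4 s on the robot's clock, against the 64 s limit. I swept both large balls up together, carried them with the mouth leaned up, and lowered the scoop into the blue dish. I tipped it about 11° with the tine tips roughly 20 mm above the dish floor. The balls rolled out gently; I did not need the full 20°. Then I stood the scoop back in the trough's +x end and let go.

**Last checks:** The final pictures show:
- both large balls at rest in the blue dish;
- all three small balls still in the trough, clear of the scoop;
- the scoop standing upright, with the open gripper about 140 mm above where it let go.

**Forces:** The highest I saw was about 14 N, when I pressed the scoop down to test that it was seated. I only read forces at the end of each call and in a few extra checks.

**What disagreed:**
- The scene and side cameras differed by about 5 to 10 mm on the trough and dish. I refined both positions with the wrist camera.
- Small sideways moves reached only about half of what I asked. I found this at the dish and corrected it there and when standing the scoop back.

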